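Lay valve manifolds down, plug them and feed them into the leak tester

TASK

Two or three small aluminium valve manifolds stand on end on the bench, each with a rubber port plug sticking loosely out of one broad face, and the leak tester's table has been left half-way in its chamber. Wind the table out with its feed knob; tip each manifold over so that it lies with its plug facing up, push the plug fully home and lay the manifold, plug still up, flat on the rubber mat of the table. With all of them on the mat and the table still out, wind the table all the way into the chamber; leave the oil bottle and the tape roll where they are.

Things in the scene. Friction and masses are not known exactly. Their poses are not given: they have to be found in the camera images.
- manifold_0_center (a point): centre of valve manifold 0, a plain aluminium block 40 (its x) x 46 (its y) x 72 mm (its z), 0.3 kg; at the start it stands on a small end (z up). Its +x axis points out of the broad face that carries the port plug, in the middle of that face; lying properly, +x points straight up and the centre is 20 mm above the surface. It slides rather than tips (friction about 0.4) if pushed lower than some 55 mm above its foot. May be absent.
- plug_0 (a joint): how far (m) the rubber plug of manifold 0 sticks out along the manifold's +x: 0 = fully home, up to 0.012. The plug's head is a disc of 22 mm diameter, 7 mm thick, whose outer face is 27 mm + this value from the manifold's centre; about 5 N pushes it in, friction holds it where it is left.
- manifold_1_center (a point): centre of valve manifold 1, a plain aluminium block 40 (its x) x 46 (its y) x 72 mm (its z), 0.3 kg; at the start it stands on a small end (z up). Its +x axis points out of the broad face that carries the port plug, in the middle of that face; lying properly, +x points straight up and the centre is 20 mm above the surface. It slides rather than tips (friction about 0.4) if pushed lower than some 55 mm above its foot. May be absent.
- plug_1 (a joint): how far (m) the rubber plug of manifold 1 sticks out along the manifold's +x: 0 = fully home, up to 0.012. The plug's head is a disc of 22 mm diameter, 7 mm thick, whose outer face is 27 mm + this value from the manifold's centre; about 5 N pushes it in, friction holds it where it is left.
- manifold_2_center (a point): centre of valve manifold 2, a plain aluminium block 40 (its x) x 46 (its y) x 72 mm (its z), 0.3 kg; at the start it stands on a small end (z up). Its +x axis points out of the broad face that carries the port plug, in the middle of that face; lying properly, +x points straight up and the centre is 20 mm above the surface. It slides rather than tips (friction about 0.4) if pushed lower than some 55 mm above its foot. May be absent.
- plug_2 (a joint): how far (m) the rubber plug of manifold 2 sticks out along the manifold's +x: 0 = fully home, up to 0.012. The plug's head is a disc of 22 mm diameter, 7 mm thick, whose outer face is 27 mm + this value from the manifold's centre; about 5 N pushes it in, friction holds it where it is left.
- mat (a point): centre of the top of the black rubber mat on the leak tester's table (mat 140 along x, 300 mm along y, top 34 mm above the bench; it moves with the table). x points into the test chamber, y to the left seen from the front.
- mouth (a point): middle of the upper edge of the test chamber's mouth, 88 mm above the bench: 54 mm above the mat, while a manifold lying with its plug home is 47 mm high. 80 mm behind the mat's centre when the table is out; same axes. The tester reaches from 250 mm in front of it to 140 mm behind and 177 mm to either side; chamber roof 100 mm high, with a pressure gauge on it up to 166 mm.
- table (a joint): position (m) of the sliding table: 0 = drawn fully out for loading, 0.12 = fully in, at its rear stop.
- knob_grip (a point): centre of the black fluted feed knob's head, 40 mm diameter, 28 mm high; this point lies 27 mm above the boss beneath it. Upright axis, at the table's front right corner, 138 mm in front of and 125 mm right of the mat's centre. Rack and pinion: the knob rides on the table and moves with it, 20 mm into the chamber per radian turned counter-clockwise seen from above (6 rad from out to in); light friction, stays where it is left.
- vice_top (a point): top of the blue bench vice, fixed: 108 mm high, its footprint (with its bolted feet) reaches 90 mm beyond this point in x and 85 mm to either side in y.
- oil_bottle_c (a point): bystander: dropper bottle with a red tip, 41 mm wide, 134 mm high, standing; point 45 mm above its foot.
- tape_roll_c (a point): bystander: roll of black tape, 62 mm across, 19 mm high, lying; centre.
Not all that is in view belongs to the job. Leave any turquoise look-alike of the part that bears manifold_1_center alone.

How it is judged:
On the way:
1. every manifold lies on the mat with its plug up and home, the table drawn out (less than 20 mm in) (x of manifold_0_center in the frame of mat between -0.05 and 0.05 m and y of manifold_0_center in the frame of mat between -0.14 and 0.14 m and z of manifold_0_center in the frame of mat between 0.013 and 0.027 m and angle between each of manifold_0_center, manifold_1_center, manifold_2_center's own x axis and vertical below 0.1 rad and value of joint each of plug_0, plug_1, plug_2 below 0.002 m and x of manifold_1_center in the frame of mat between -0.05 and 0.05 m and y of manifold_1_center in the frame of mat between -0.14 and 0.14 m and z of manifold_1_center in the frame of mat between 0.013 and 0.027 m and x of manifold_2_center in the frame of mat between -0.05 and 0.05 m and y of manifold_2_center in the frame of mat between -0.14 and 0.14 m and z of manifold_2_center in the frame of mat between 0.013 and 0.027 m and value of joint table below 0.02 m), for 0.2 s.
At the end, for the whole second after the job is handed in: the table is fully in (at most 4 mm short of its rear stop) and every manifold present lies at rest on the mat (its centre within 50 mm of the mat's centre along x and 140 mm along y, 13 to 27 mm above it), its plug facing up within 0.1 rad and at most 2 mm short of home (x of manifold_0_center in the frame of mat between -0.05 and 0.05 m and y of manifold_0_center in the frame of mat between -0.14 and 0.14 m and z of manifold_0_center in the frame of mat between 0.013 and 0.027 m and angle between each of manifold_0_center, manifold_1_center, manifold_2_center's own x axis and vertical below 0.1 rad and value of joint each of plug_0, plug_1, plug_2 below 0.002 m and x of manifold_1_center in the frame of mat between -0.05 and 0.05 m and y of manifold_1_center in the frame of mat between -0.14 and 0.14 m and z of manifold_1_center in the frame of mat between 0.013 and 0.027 m and x of manifold_2_center in the frame of mat between -0.05 and 0.05 m and y of manifold_2_center in the frame of mat between -0.14 and 0.14 m and z of manifold_2_center in the frame of mat between 0.013 and 0.027 m and value of joint table above 0.116 m and linear speed of each of manifold_0, manifold_1, manifold_2 below 0.02 m/s); the robot touches nothing.
It fails at once if the oil bottle or the tape roll is shifted by more than 40 mm (distance of any of oil_bottle_c, tape_roll_c from where it was at the start of the episode above 0.04 m).
It fails at once if a manifold falls off the bench (height (world z) of any of manifold_0_center, manifold_1_center, manifold_2_center below -0.05 m).
Of manifold_0, manifold_1, manifold_2 only 2 to 3 are there at a start; the rules pass over those that are not, and their reading is None.
At some moment in a run one of manifold_0, manifold_1, manifold_2 may be knocked a few centimetres aside while the robot is not near it.
Once in a run the grip may slacken for a moment while it holds something.
It also fails if it takes over 210 s, if anything falls off the work surface, if the arm or the gripper's body presses on something with over 40 N, if the wrist force passes 120 N, or if a joint passes its speed limit or range.

ROBOT

A 6-joint arm with a two-finger parallel gripper is mounted at the origin on a cart in front of the work surface, level with it; the furniture and walls round the work are solid. World frame = base frame: x ahead of the robot, y to its left, z up, the work surface at z = 0. Lengths are in m, angles in rad, forces in N, time in s.
With the tool pointing down it reaches from about 0.325 to 0.775 m from the base axis. Payload 5.5 kg.
Tool frame: the origin (TCP) lies midway between the tips of the shut fingers; the grasp point (between the pads) lies ctrl.grasp_offset behind it (ctrl.grasp_offset is the distance from the TCP to the grasp point, in m); z points along the fingers, y is the line along which they close (so a half turn about z gives the same grasp; the last joint's range is limited). The gripper opens to 85 mm and grips with 20 to 120 N. Pads are 22 mm wide; open, the fingers measure 114 mm over their backs; the gripper's body (76 mm by 85 mm) begins 54 mm behind the grasp point. The pads swing forward as they close: fully open they stand 13 mm farther back than shut.
Start: joints at [1.273, 0.091, 1.231, -0, 1.82, -0.057], TCP at [0.143, 0.583, 0.231] pointing down, gripper open.
Joint ranges: [-2.87, 2.87], [-0.86, 2.18], [0.17, 2.46], [-1.51, 4.65], [0.06, 2.69], [-2.65, 2.65]. Speed limits (rad/s): [2.57, 2.57, 3.01, 3.14, 3.14, 3.14].

INTERFACE

Orientations are given as a unit quaternion [x, y, z, w].
In Python, from plant import get_obs, viewer, ctrl gives the robot as it stands.
- The arm moves only by the tool play_rows, never from a script. Its argument "series" is a list of rows, each an object with "translation": the shift along the tool's x, y, z in mm, a list of three; "turn": the turn, a rotation vector about the tool's x, y, z in degrees, a list of three; "gripper": the closure in counts, from 0 (fully open) to 255 (shut). A call has exactly 8 rows; each row is the pose to reach, as a shift and turn from the pose commanded when the call began, along the tool's axes at that moment; what a row does not reach only later rows make up. A row lasts 1/10 s, in which the tool goes at most 50 mm and 8.59 degrees, less where a joint would pass 70% of its speed; a pose out of reach is approached as far as the arm can. A call with a gripper value outside its range is refused whole. The fingers move at their own pace and stop on an object; "squeeze" is the grip in N (left out, the last holds). Time passes only in rows, so rows that repeat a pose let the fingers close, or fill a call up. It gives the time, the measured TCP pose, the force, the opening and the grip force at its end, in the units of the state.
- get_obs(): the state, without advancing time (a new reading comes with each control period).
- viewer.get_image(name): name is "side" or "top" or "wrist"; returns the picture (400x640x3 uint8, red, green, blue); there is no depth.
- viewer.camera_info(name): a dict with "intrinsics" (3x3 intrinsics, pixels), "world_from_camera" (4x4, takes a point from camera to world coordinates); the wrist camera has in their place "mount" (4x4, takes a point from camera to tool coordinates, whose origin is the TCP and whose axes are the flange's). Camera axes: x right, y down, z forward; pixel columns grow to the right and rows downward; lengths in m; the calibration is good to about 2 mm. A picture is of the moment at which its call begins: read the wrist's pose just before it. camera_info takes no time and is no camera call.
- ctrl.close_job(): hands the job in; it is judged then, once.
The state is a dict: "t": time; "joint_pos": joint angles; "joint_vel": joint speeds; "tau": joint torques, N m; "eef_pos": TCP position; "orientation": TCP orientation; "ft_force": force on the tool from outside, world axes, zero at the start; "ft_torque": the same for the moment, N m; "finger_gap": opening from 0.0 (shut) to 1.0 (fully open); "grasp_force": force on a finger pad.
Only numpy, scipy, OpenCV 4.12 (cv2) and the standard library are available. Lean on these libraries where they do the work, as an engineer would, in place of code of your own. Each camera call takes 0.05 s, during which the arm holds its last target. There are 200 camera calls.

## Working session

There is one attempt and no reset: what is moved stays moved. The work goes in short steps, Python scripts to look and compute and a tool call to move; the robot and the scene stay as the last step left them, time stands still between calls to the robot, and variables do not carry over. Pictures are saved under pics/ and viewed, at most 14 in all, crops included, and the job is handed in when it is done.

Besides the shell and the picture viewer there is one more tool, called after "Call:" by a JSON object that holds its "name" and its "arguments", one argument or row to a line. play_rows: Moves the arm, as the interface text tells. Its arguments: {"type":"object","properties":{"series":{"type":"array"},"squeeze":{"type":"number"}},"required":["series"]}

```bash
mkdir -p pics; ls
python3 - <<'E'
from plant import get_obs, viewer, ctrl
import cv2,json
o=get_obs();print(o); print(ctrl.grasp_offset)
for n in("side","top"):
    cv2.imwrite(f"pics/{n}0.png",viewer.get_image(n)[:,:,::-1])
    i=viewer.camera_info(n);print(n,i)
print(viewer.camera_info("wrist"))
E
```

```text
pics
{'t': 0.0, 'joint_pos': array([ 1.27328143e+00,  9.18818247e-02,  1.23193025e+00, -3.66303075e-05,
        1.81979285e+00, -5.66834371e-02]), 'joint_vel': array([ 0.00066553,  0.0008815 , -0.00119981, -0.0013257 ,  0.0009326 ,
       -0.00088239]), 'tau': array([-2.94173828e-03, -4.58744216e+01, -4.18011618e+01, -1.99828596e-04,
        1.19795208e-02, -2.78647224e-05]), 'eef_pos': array([0.14302402, 0.58240281, 0.23011207]), 'orientation': array([ 1.20129340e-01,  9.92757739e-01, -9.93525043e-04, -1.59778395e-04]), 'ft_force': array([0.04705492, 0.23115993, 0.05203875]), 'ft_torque': array([-0.05734646,  0.03505718,  0.00205411]), 'grasp_force': 0.0, 'finger_gap': 0.9988346062343022}
0.0187
side {'intrinsics': array([[447.39938367,   0.        , 321.64907496],
       [  0.        , 447.39938367, 194.46151191],
       [  0.        ,   0.        ,   1.        ]]), 'world_from_camera': array([[-0.99928637, -0.00629444,  0.03724426,  0.52720987],
       [-0.03470688,  0.5421153 , -0.83958706,  1.16317768],
       [-0.01490596, -0.84028054, -0.54194689,  0.76356934],
       [ 0.    
[... 309 characters left out ...]
  [-0.99933438,  0.0340927 , -0.01298001,  0.10231569],
       [ 0.00579104, -0.20304151, -0.97915301,  1.1635482 ],
       [ 0.        ,  0.        ,  0.        ,  1.        ]])}
{'intrinsics': array([[355.86850854,   0.        , 314.13932463],
       [  0.        , 355.86850854, 197.65012104],
       [  0.        ,   0.        ,   1.        ]]), 'mount': array([[ 4.21395943e-04, -9.58909280e-01, -2.83712558e-01,
         7.19941968e-02],
       [ 9.99999630e-01,  1.91443675e-04,  8.38238083e-04,
         1.63495449e-03],
       [-7.49479302e-04, -2.83712806e-01,  9.58909006e-01,
        -1.42051507e-01],
       [ 0.00000000e+00,  0.00000000e+00,  0.00000000e+00,
         1.00000000e+00]])}
```

View pics/side0.png

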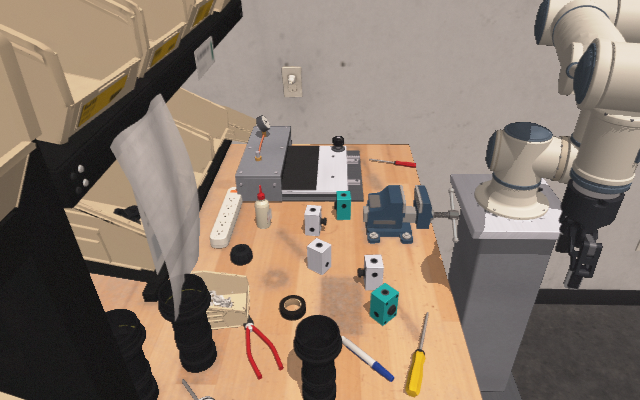

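View pics/top0.png

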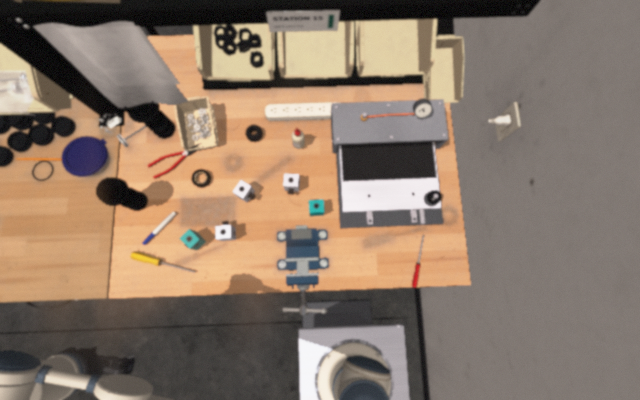

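Side view: three silver-grey blocks at (313,220), (319,257) and (373,272), and two turquoise look-alikes at (343,205) and (384,303). In the top view the grey ones are at (291,182), (243,190) and (224,231), with turquoise at (317,207) and (191,239). The grey aluminium ones match the description. The knob is at side (338,143), top (433,198). I'll confirm with an enlarged crop.

```bash
cat > h.py <<'E'
import numpy as np,cv2
from plant import get_obs, viewer, ctrl
from scipy.spatial.transform import Rotation as R
def cam(n,o=None):
    i=viewer.camera_info(n);K=i["intrinsics"]
    if "mount" in i:
        o=o or get_obs();T=np.eye(4);T[:3,:3]=R.from_quat(o["orientation"]).as_matrix();T[:3,3]=o["eef_pos"];T=T@i["mount"]
    else:T=i["world_from_camera"]
    return K,T
def ray(c,uv,z):
    K,T=c;d=T[:3,:3]@np.linalg.solve(K,[uv[0],uv[1],1.]);p=T[:3,3];return p+d*(z-p[2])/d[2]
def proj(c,P):
    K,T=c;q=K@(T[:3,:3].T@(np.asarray(P,float)-T[:3,3]));return q[:2]/q[2]
def tri(c1,u1,c2,u2):
    A=[];b=[]
    for (K,T),u in((c1,u1),(c2,u2)):
        d=T[:3,:3]@np.linalg.solve(K,[u[0],u[1],1.]);d/=np.linalg.norm(d);M=np.eye(3)-np.outer(d,d);A.append(M);b.append(M@T[:3,3])
    return np.linalg.lstsq(np.vstack(A),np.hstack(b),rcond=None)[0]
def shot(n,name,box=None,s=1):
    o=get_obs();im=viewer.get_image(n)[:,:,::-1].copy()
    cv2.imwrite(f"pics/{name}_full.png",im)
    if box:im=im[box[1]:box[3],box[0]:box[2]]
    cv2.imwrite(f"pics/{name}.png",cv2.resize(im,None,fx=s,fy=s,interpolation=cv2.INTER_CUBIC));return im,cam(n,o)
E
python3 - <<'E'
from h import *
a=cv2.imread("pics/top0.png")[160:255,170:335];a=cv2.resize(a,(660,380)[:2],interpolation=cv2.INTER_CUBIC)
b=cv2.imread("pics/side0.png")[185:330,290:420]
cv2.imwrite("pics/c_top.png",cv2.resize(a,(792,456)))
cv2.imwrite("pics/c_side.png",cv2.resize(b,None,fx=4.1,fy=4.1,interpolation=cv2.INTER_CUBIC))
t=cam("top");s=cam("side")
for n,u,v in(("A",(291,182),(313,210)),("B",(243,190),(319,245)),("C",(224,231),(373,261)),("T1",(317,207),(343,195)),("T2",(191,239),(384,289))):
    print(n,ray(t,u,.072).round(3),ray(s,v,.072).round(3))
print("knob",ray(t,(433,196),.07),ray(s,(338,138),.07),tri(t,(433,196),s,(338,138)))
E
```

```text
A [0.59  0.167 0.072] [0.595 0.17  0.072]
B [0.57  0.313 0.072] [0.573 0.318 0.072]
C [0.446 0.369 0.072] [0.446 0.374 0.072]
T1 [0.509 0.09  0.072] [0.514 0.094 0.072]
T2 [0.426 0.466 0.072] [0.428 0.464 0.072]
knob [ 0.53121303 -0.26493365  0.07      ] [ 0.52962231 -0.28176123  0.07      ] [ 0.52945765 -0.26174467  0.07957007]
```

View pics/c_side.png

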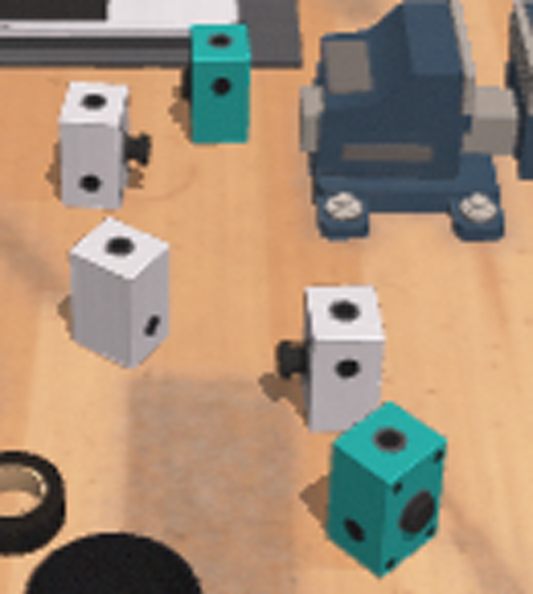

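View pics/c_top.png

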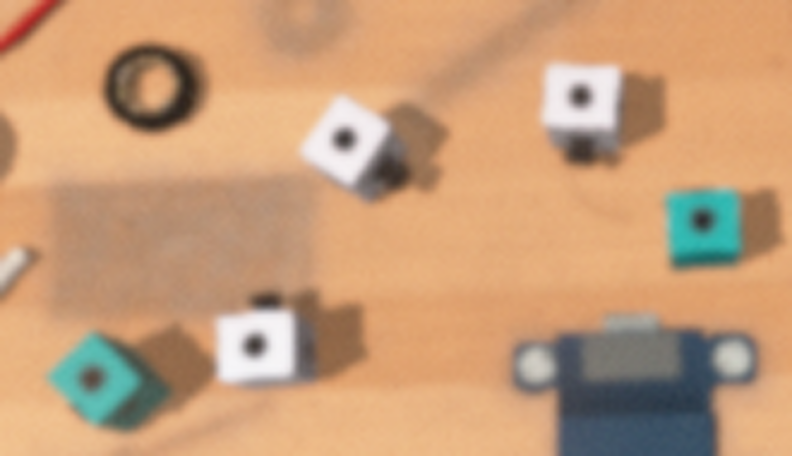

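Confirmed: the three grey blocks have black plugs. A's plug faces the robot (crop 580,155), B's faces lower right (390,175) and C's faces away (265,298). The turquoise ones stay put. Next I hover over the knob for a close look.

```bash
cat >> h.py <<'E'
def down(yaw):  # tool down, tool y axis at world yaw (deg)
    a=np.radians(yaw);y=np.array([np.cos(a),np.sin(a),0]);z=np.array([0,0,-1.]);return R.from_matrix(np.c_[np.cross(y,z),y,z])
def plan(*ts,start=None):
    """ts: (x,y,z,yaw); print relative shift(mm)/turn(deg) for each step"""
    if start: p=np.array(start[:3]);r=down(start[3])
    else:
        o=get_obs();p=o["eef_pos"];r=R.from_quat(o["orientation"])
    for t in ts:
        q=down(t[3]);d=r.inv().apply(np.array(t[:3])-p)*1000;w=np.degrees((r.inv()*q).as_rotvec())
        print("shift",d.round(1),"turn",w.round(2),"n",int(np.ceil(max(np.linalg.norm(d)/50,np.linalg.norm(w)/8.59))));p=np.array(t[:3]);r=q
def yawnow():
    o=get_obs();y=R.from_quat(o["orientation"]).as_matrix()[:,1];return np.degrees(np.arctan2(y[1],y[0]))
E
python3 - <<'E'
from h import *
t=cam("top");im=cv2.imread("pics/top0.png")
hsv=cv2.cvtColor(im,cv2.COLOR_BGR2HSV)
m=((hsv[...,2]>190)&(hsv[...,1]<40)).astype(np.uint8)
for c in cv2.findContours(m,0,1)[0]:
    if 100<cv2.contourArea(c)<500:
        r=cv2.minAreaRect(c);b=cv2.boxPoints(r);w=np.array([ray(t,p,.072) for p in b]);e=w[1]-w[0]
        print(np.round(r[0]),r[1],w.mean(0).round(4),np.degrees(np.arctan2(e[1],e[0])).round(1)%90)
print("bottle",ray(t,(297,131),.13),"mouth",ray(t,(332,143),.1),ray(t,(446,140),.1),"yaw",yawnow())
plan((.37,.15,.25,76.3),(.52,-.22,.22,76.3),(.528,-.263,.2,76.3))
E
```

```text
[110. 397.] (31.28709602355957, 8.731282234191895) [0.0047 0.6706 0.072 ] 79.5
[ 66. 382.] (40.95541000366211, 6.777626991271973) [0.0471 0.7954 0.072 ] 85.6
[222. 232.] (14.0, 15.0) [0.4437 0.3735 0.072 ] 88.0
[241. 189.] (12.480753898620605, 15.808955192565918) [0.5739 0.3183 0.072 ] 56.9
[290. 180.] (12.0, 15.0) [0.5961 0.1681 0.072 ] 88.0
[423. 110.] (10.28591251373291, 14.758047103881836) [ 0.8127 -0.2595  0.072 ] 25.599999999999994
bottle [0.7312513  0.14201212 0.13      ] mouth [0.70088554 0.03735993 0.1       ] [ 0.69871093 -0.3122986   0.1       ] yaw 76.20535530460997
shift [-323.6 -365.9  -19.1] turn [-0.1  -0.   -0.09] n 10
shift [-233.4 -323.9   30. ] turn [0. 0. 0.] n 9
shift [-18.  -39.9  20. ] turn [0. 0. 0.] n 1
```

Call:
{"name": "play_rows", "arguments": {
  "series": [
    {"translation": [-192,-243,0],"turn": [0,0,0],"gripper": 0},
    {"translation": [-192,-243,0],"turn": [0,0,0],"gripper": 0},
    {"translation": [-192,-243,0],"turn": [0,0,0],"gripper": 0},
    {"translation": [-192,-243,0],"turn": [0,0,0],"gripper": 0},
    {"translation": [-192,-243,0],"turn": [0,0,0],"gripper": 0},
    {"translation": [-192,-243,0],"turn": [0,0,0],"gripper": 0},
    {"translation": [-192,-243,0],"turn": [0,0,0],"gripper": 0},
    {"translation": [-192,-243,0],"turn": [0,0,0],"gripper": 0}
  ]
}}

```text
t: 0.9
eef_pos: [0.2722, 0.2998, 0.2313]
orientation: [0.122, 0.993, 0.0, 0.0]
ft_force: [0.5, -0.2, 0.0]
finger_gap: 0.999
grasp_force: 0.0
```

Call:
{"name": "play_rows", "arguments": {
  "series": [
    {"translation": [-192,-243,0],"turn": [0,0,0],"gripper": 0},
    {"translation": [-192,-243,0],"turn": [0,0,0],"gripper": 0},
    {"translation": [-192,-243,0],"turn": [0,0,0],"gripper": 0},
    {"translation": [-192,-243,0],"turn": [0,0,0],"gripper": 0},
    {"translation": [-192,-243,0],"turn": [0,0,0],"gripper": 0},
    {"translation": [-192,-243,0],"turn": [0,0,0],"gripper": 0},
    {"translation": [-192,-243,0],"turn": [0,0,0],"gripper": 0},
    {"translation": [-192,-243,0],"turn": [0,0,0],"gripper": 0}
  ]
}}

```text
t: 1.7
eef_pos: [0.4006, 0.0191, 0.2305]
orientation: [0.121, 0.993, 0.0, -0.001]
ft_force: [1.2, 0.5, -0.5]
finger_gap: 0.997
grasp_force: 0.0
```

Call:
{"name": "play_rows", "arguments": {
  "series": [
    {"translation": [-192,-243,30],"turn": [0,0,0],"gripper": 0},
    {"translation": [-192,-243,30],"turn": [0,0,0],"gripper": 0},
    {"translation": [-192,-243,30],"turn": [0,0,0],"gripper": 0},
    {"translation": [-192,-243,30],"turn": [0,0,0],"gripper": 0},
    {"translation": [-192,-243,30],"turn": [0,0,0],"gripper": 0},
    {"translation": [-192,-243,30],"turn": [0,0,0],"gripper": 0},
    {"translation": [-192,-243,30],"turn": [0,0,0],"gripper": 0},
    {"translation": [-192,-243,30],"turn": [0,0,0],"gripper": 0}
  ]
}}

```text
t: 2.5
eef_pos: [0.5298, -0.2611, 0.1996]
orientation: [0.119, 0.993, 0.001, -0.001]
ft_force: [-0.5, 0.8, -0.4]
finger_gap: 1.001
grasp_force: 0.0
```

Run:
```python
from h import *
im,c=shot("wrist","knob"); print(get_obs()["eef_pos"],get_obs()["joint_pos"].round(2),yawnow(),proj(c,(.53,-.262,.075)))
```

```text
[ 0.52953737 -0.26022951  0.20069909] [-0.52  0.06  1.32  0.    1.77 -1.85] 76.32350026324342 [310.37264215 190.09303053]
```

View pics/knob.png

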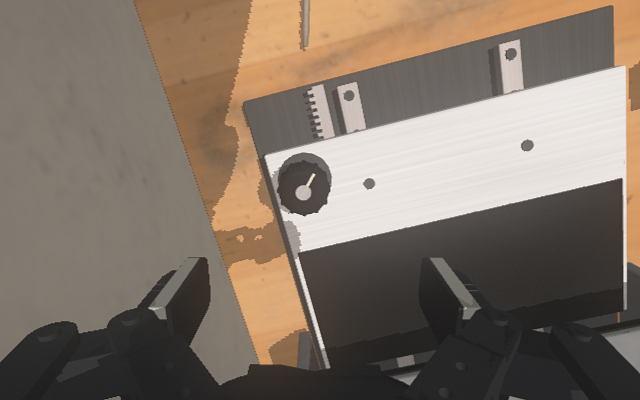

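The wrist view shows the knob at (304,185) with its white mark, the mat's front edge from (300,253) to (622,180), and the table partly in.

Run:
```python
from h import *
c=cam("wrist");t=cam("top");s=cam("side")
k=(304,184)
print(tri(c,k,t,(433,196)),tri(c,k,s,(338,138)),ray(c,k,.08),ray(c,k,.07))
a=ray(c,(300,253),.034);b=ray(c,(622,180),.034);print(a,b,np.linalg.norm(b-a),np.degrees(np.arctan2(*(b-a)[:2])))
y=yawnow();plan((.528,-.262,.12,y))
```

```text
[ 0.52973194 -0.26639475  0.06370012] [ 0.52676549 -0.26514591  0.07710854] [ 0.52307436 -0.26450196  0.08      ] [ 0.52546889 -0.26536258  0.07      ]
[ 0.59858099 -0.28858511  0.034     ] [0.59772986 0.00847458 0.034     ] 0.2970609108656403 -0.16416272523401412
shift [ 1.  -2.2 80.7] turn [ 0.09 -0.09  0.  ] n 2
```

Call:
{"name": "play_rows", "arguments": {
  "series": [
    {"translation": [-1.6,-4.6,40],"turn": [0,0,0],"gripper": 0},
    {"translation": [-1.6,-4.6,80],"turn": [0,0,0],"gripper": 0},
    {"translation": [-1.6,-4.6,110],"turn": [0,0,0],"gripper": 0},
    {"translation": [-1.6,-4.6,130],"turn": [0,0,0],"gripper": 0},
    {"translation": [-1.6,-4.6,150],"turn": [0,0,0],"gripper": 0},
    {"translation": [-1.6,-4.6,150],"turn": [0,0,0],"gripper": 0},
    {"translation": [-1.6,-4.6,150],"turn": [0,0,0],"gripper": 180},
    {"translation": [-1.6,-4.6,150],"turn": [0,0,0],"gripper": 255}
  ],
  "squeeze": 30
}}

```text
t: 3.35
eef_pos: [0.5302, -0.2668, 0.0538]
orientation: [0.119, 0.993, -0.001, 0.002]
ft_force: [0.4, 1.0, -0.8]
finger_gap: 0.691
grasp_force: 0.0
```

Call:
{"name": "play_rows", "arguments": {
  "series": [
    {"translation": [0,0,0],"turn": [0,0,0],"gripper": 255},
    {"translation": [0,0,0],"turn": [0,0,0],"gripper": 255},
    {"translation": [0,0,0],"turn": [0,0,0],"gripper": 255},
    {"translation": [0,0,0],"turn": [0,0,0],"gripper": 255},
    {"translation": [0,0,0],"turn": [0,0,0],"gripper": 255},
    {"translation": [0,0,0],"turn": [0,0,0],"gripper": 255},
    {"translation": [0,0,0],"turn": [0,0,0],"gripper": 255},
    {"translation": [0,0,0],"turn": [0,0,0],"gripper": 255}
  ]
}}

```text
t: 4.15
eef_pos: [0.5297, -0.2696, 0.0541]
orientation: [0.121, 0.993, -0.002, 0.002]
ft_force: [-1.6, -4.4, 5.7]
finger_gap: 0.454
grasp_force: 31.4
```

```bash
cat >> h.py <<'E'
def wind(total_deg,n=8,frac=1.0):
    """rows for turning the held knob: + = ccw from above; table moves 20 mm/rad in +x world"""
    o=get_obs();r=R.from_quat(o["orientation"])
    for i in range(1,n+1):
        a=total_deg*i/n;d=r.inv().apply([np.radians(a)*20*frac,0,0]);print("[%.1f, %.1f, %.1f] turn %.1f"%(*d,-a))
E
python3 - <<'E'
from h import *
o=get_obs();print(o["eef_pos"],o["joint_pos"][5],o["finger_gap"],o["grasp_force"],yawnow());wind(-52)
E
```

```text
[ 0.52970606 -0.26961812  0.05411367] -1.8554796083974652 0.454473489196151 31.381880641429234 76.14611475449318
[2.2, -0.5, -0.0] turn 6.5
[4.4, -1.1, -0.0] turn 13.0
[6.6, -1.6, -0.0] turn 19.5
[8.8, -2.2, -0.0] turn 26.0
[11.0, -2.7, -0.0] turn 32.5
[13.2, -3.3, -0.0] turn 39.0
[15.4, -3.8, -0.0] turn 45.5
[17.6, -4.3, -0.1] turn 52.0
```

Call:
{"name": "play_rows", "arguments": {
  "series": [
    {"translation": [2.7,-0.7,-2],"turn": [0,0,8],"gripper": 255},
    {"translation": [5.4,-1.3,-2],"turn": [0,0,16],"gripper": 255},
    {"translation": [8.1,-2.0,-2],"turn": [0,0,24],"gripper": 255},
    {"translation": [10.8,-2.7,-2],"turn": [0,0,32],"gripper": 255},
    {"translation": [13.6,-3.3,-2],"turn": [0,0,40],"gripper": 255},
    {"translation": [16.3,-4.0,-2],"turn": [0,0,48],"gripper": 255},
    {"translation": [19.0,-4.7,-2],"turn": [0,0,56],"gripper": 255},
    {"translation": [21.7,-5.4,-2],"turn": [0,0,64],"gripper": 255}
  ]
}}

```text
t: 4.95
eef_pos: [0.5066, -0.2702, 0.0542]
orientation: [0.631, 0.776, -0.002, 0.002]
ft_force: [0.1, -7.9, -1.5]
finger_gap: 0.45
grasp_force: 31.9
```

Run:
```python
from h import *
o=get_obs();print(o["eef_pos"],o["joint_pos"][5],o["finger_gap"],o["grasp_force"],o["ft_force"],o["ft_torque"],yawnow());wind(-64)
```

```text
[ 0.50663154 -0.27016557  0.05420994] -0.7525317379077714 0.4495968737792056 31.904076668652124 [ 0.10460216 -7.86815704 -1.50429335] [-1.37372313  0.18243394  0.09587365] 11.794574848922567
[0.6, -2.7, -0.0] turn 8.0
[1.1, -5.5, -0.0] turn 16.0
[1.7, -8.2, -0.0] turn 24.0
[2.3, -10.9, -0.0] turn 32.0
[2.9, -13.7, -0.0] turn 40.0
[3.4, -16.4, -0.0] turn 48.0
[4.0, -19.1, -0.0] turn 56.0
[4.6, -21.9, -0.0] turn 64.0
```

Call:
{"name": "play_rows", "arguments": {
  "series": [
    {"translation": [-3.4,-3.5,0],"turn": [0,0,8],"gripper": 255},
    {"translation": [-2.9,-6.3,0],"turn": [0,0,16],"gripper": 255},
    {"translation": [-2.3,-9.0,0],"turn": [0,0,24],"gripper": 255},
    {"translation": [-1.7,-11.7,0],"turn": [0,0,32],"gripper": 255},
    {"translation": [-1.1,-14.5,0],"turn": [0,0,40],"gripper": 255},
    {"translation": [-0.6,-17.2,0],"turn": [0,0,48],"gripper": 255},
    {"translation": [0.0,-19.9,0],"turn": [0,0,56],"gripper": 255},
    {"translation": [0.6,-22.7,0],"turn": [0,0,64],"gripper": 255}
  ]
}}

```text
t: 5.75
eef_pos: [0.4837, -0.2702, 0.0541]
orientation: [0.946, 0.325, -0.0, -0.002]
ft_force: [-5.5, 7.2, 3.9]
finger_gap: 0.454
grasp_force: 32.6
```

Run:
```python
from h import *
o=get_obs();print(o["eef_pos"],o["joint_pos"][5],o["finger_gap"],o["grasp_force"],o["ft_force"],o["ft_torque"],yawnow());wind(-28,4)
im,c=shot("top","top2",(320,90,460,240),4)
```

```text
[ 0.48373068 -0.27021021  0.05410274] 0.33699266525913 0.4544957334331582 32.571975615755946 [-5.51452062  7.18357233  3.87105243] [1.02011848 0.79426679 0.22525474] -52.08297754760012
[-1.9, -1.5, 0.0] turn 7.0
[-3.9, -3.0, 0.0] turn 14.0
[-5.8, -4.5, 0.0] turn 21.0
[-7.7, -6.0, 0.0] turn 28.0
```

View pics/top2.png

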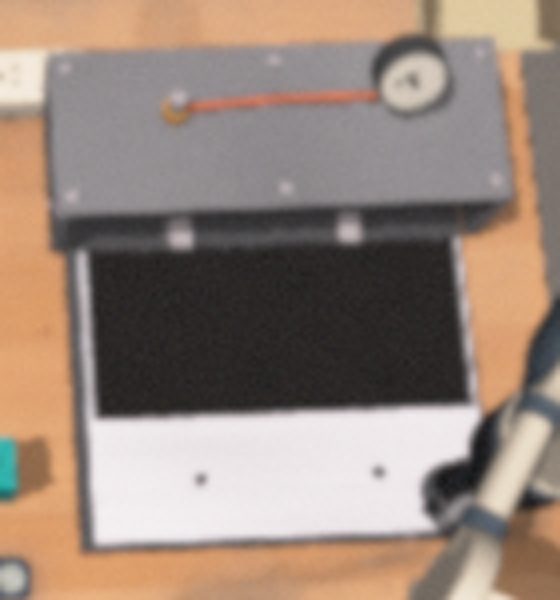

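The top crop shows the whole mat in view (95–470, 240–415) and the table nearly at its front stop. I'll turn a bit more, then release and rise.

Call:
{"name": "play_rows", "arguments": {
  "series": [
    {"translation": [-1.9,-1.5,0],"turn": [0,0,7],"gripper": 255},
    {"translation": [-3.9,-3.0,0],"turn": [0,0,14],"gripper": 255},
    {"translation": [-5.8,-4.5,0],"turn": [0,0,21],"gripper": 255},
    {"translation": [-5.8,-4.5,0],"turn": [0,0,21],"gripper": 0},
    {"translation": [-5.8,-4.5,0],"turn": [0,0,21],"gripper": 0},
    {"translation": [-5.8,-4.5,0],"turn": [0,0,21],"gripper": 0},
    {"translation": [-5.8,-4.5,0],"turn": [0,0,21],"gripper": 0},
    {"translation": [-5.8,-4.5,-30],"turn": [0,0,21],"gripper": 0}
  ]
}}

```text
t: 6.6
eef_pos: [0.4748, -0.2704, 0.0788]
orientation: [0.989, 0.15, -0.003, -0.003]
ft_force: [0.4, -0.6, -0.7]
finger_gap: 0.995
grasp_force: 0.0
```

Run:
```python
from h import *
o=get_obs();print(o["eef_pos"],o["joint_pos"][5],o["ft_force"],yawnow())
y=yawnow()
# push A from -x side: plug toward -x. shut fingers, wide side (tool x?) ; approach pt
plan((o["eef_pos"][0],o["eef_pos"][1],.2,y),(.50,.02,.2,0),(.50,.168,.2,0),(.50,.168,.1,0))
```

```text
[ 0.47483943 -0.27038919  0.07875156] 0.6897118779023947 [ 0.4268511  -0.55635986 -0.72639894] -72.74538414520076
shift [  -0.7   -0.8 -121.2] turn [-0.39  0.32  0.  ] n 3
shift [ 110.2 -269.9    0. ] turn [  0.     0.   -72.75] n 9
shift [148.   0.   0.] turn [0. 0. 0.] n 3
shift [  0.   0. 100.] turn [0. 0. 0.] n 2
```

Call:
{"name": "play_rows", "arguments": {
  "series": [
    {"translation": [0,0,-50],"turn": [0,0,0],"gripper": 0},
    {"translation": [0,0,-100],"turn": [0,0,0],"gripper": 255},
    {"translation": [0,0,-121],"turn": [0,0,0],"gripper": 255},
    {"translation": [94,-200,-121],"turn": [0,0,17.2],"gripper": 255},
    {"translation": [94,-200,-121],"turn": [0,0,17.2],"gripper": 255},
    {"translation": [94,-200,-121],"turn": [0,0,17.2],"gripper": 255},
    {"translation": [94,-200,-121],"turn": [0,0,17.2],"gripper": 255},
    {"translation": [94,-200,-121],"turn": [0,0,17.2],"gripper": 255}
  ]
}}

```text
t: 7.4
eef_pos: [0.5079, -0.0498, 0.2045]
orientation: [1.0, 0.002, 0.0, -0.0]
ft_force: [-0.2, 0.5, -0.7]
finger_gap: -0.001
grasp_force: 0.0
```

Call:
{"name": "play_rows", "arguments": {
  "series": [
    {"translation": [30,-219,0],"turn": [0,0,0],"gripper": 255},
    {"translation": [30,-219,0],"turn": [0,0,0],"gripper": 255},
    {"translation": [30,-219,0],"turn": [0,0,0],"gripper": 255},
    {"translation": [30,-219,0],"turn": [0,0,0],"gripper": 255},
    {"translation": [30,-219,0],"turn": [0,0,0],"gripper": 255},
    {"translation": [30,-219,0],"turn": [0,0,0],"gripper": 255},
    {"translation": [30,-219,50],"turn": [0,0,0],"gripper": 255},
    {"translation": [30,-219,50],"turn": [0,0,0],"gripper": 255}
  ]
}}

```text
t: 8.2
eef_pos: [0.5336, 0.1643, 0.1455]
orientation: [1.0, 0.0, -0.007, 0.002]
ft_force: [-1.4, -0.3, -2.7]
finger_gap: 0.001
grasp_force: 0.0
```

Run:
```python
from h import *
o=get_obs();print(o["eef_pos"],o["joint_pos"].round(2),yawnow())
t=cam("top");im,_=shot("top","top3");s,cs=shot("side","side3")
def blobs(im):
    hsv=cv2.cvtColor(im,cv2.COLOR_BGR2HSV);m=((hsv[...,2]>185)&(hsv[...,1]<40)).astype(np.uint8)
    for c in cv2.findContours(m,0,1)[0]:
        if 80<cv2.contourArea(c)<500:
            r=cv2.minAreaRect(c);yield r
for r in blobs(im):print(np.round(r[0]),np.round(r[1]),ray(t,r[0],.072).round(3))
c=cam("wrist");
plan((.535,.167,.062,-90),(.612,.167,.074,-90))
```

```text
[0.53362463 0.16431257 0.14552593] [ 0.24 -0.01  1.48 -0.    1.68  1.81] -89.98534223712538
[403. 391.] [16. 10.] [-0.011 -0.128  0.072]
[375. 333.] [14. 33.] [ 0.143 -0.06   0.072]
[274. 250.] [24.  6.] [0.384 0.222 0.072]
[222. 232.] [14. 15.] [0.444 0.373 0.072]
[328. 235.] [27.  9.] [0.424 0.06  0.072]
[262. 205.] [31.  5.] [0.522 0.255 0.072]
[241. 189.] [12. 16.] [0.574 0.318 0.072]
[314. 190.] [31.  7.] [0.561 0.096 0.072]
[249. 160.] [28.  8.] [0.664 0.294 0.072]
[305. 146.] [29.  8.] [0.705 0.122 0.072]
[502. 119.] [ 8. 17.] [ 0.773 -0.508  0.072]
[423. 110.] [11. 15.] [ 0.812 -0.26   0.072]
shift [-1.6 -2.2 91.5] turn [ 0.06  0.19 -0.04] n 2
shift [ 77.   0. -12.] turn [0. 0. 0.] n 2
```

Call:
{"name": "play_rows", "arguments": {
  "series": [
    {"translation": [0,-3,45],"turn": [0,0,0],"gripper": 255},
    {"translation": [0,-3,86],"turn": [0,0,0],"gripper": 255},
    {"translation": [0,-3,86],"turn": [0,0,0],"gripper": 255},
    {"translation": [10,-3,86],"turn": [0,0,0],"gripper": 255},
    {"translation": [18,-3,86],"turn": [0,0,0],"gripper": 255},
    {"translation": [26,-3,86],"turn": [0,0,0],"gripper": 255},
    {"translation": [32,-3,85],"turn": [0,0,0],"gripper": 255},
    {"translation": [38,-3,83],"turn": [0,0,0],"gripper": 255}
  ]
}}

```text
t: 9.1
eef_pos: [0.577, 0.1691, 0.0752]
orientation: [1.0, 0.0, 0.001, -0.0]
ft_force: [-6.0, -2.0, 13.0]
finger_gap: -0.001
grasp_force: 6.1
```

Call:
{"name": "play_rows", "arguments": {
  "series": [
    {"translation": [6,0,-2],"turn": [0,0,0],"gripper": 255},
    {"translation": [12,0,-4],"turn": [0,0,0],"gripper": 255},
    {"translation": [18,0,-6],"turn": [0,0,0],"gripper": 255},
    {"translation": [24,0,-7],"turn": [0,0,0],"gripper": 255},
    {"translation": [30,0,-8],"turn": [0,0,0],"gripper": 255},
    {"translation": [36,0,-8],"turn": [0,0,0],"gripper": 255},
    {"translation": [40,0,-9],"turn": [0,0,0],"gripper": 255},
    {"translation": [40,0,-9],"turn": [0,0,0],"gripper": 255}
  ]
}}

```text
t: 9.9
eef_pos: [0.6165, 0.1691, 0.0807]
orientation: [1.0, -0.0, 0.0, -0.0]
ft_force: [0.2, -0.5, 0.4]
finger_gap: -0.0
grasp_force: 0.0
```

Call:
{"name": "play_rows", "arguments": {
  "series": [
    {"translation": [0,0,-50],"turn": [0,0,0],"gripper": 255},
    {"translation": [0,0,-100],"turn": [0,0,0],"gripper": 0},
    {"translation": [20,0,-120],"turn": [0,0,0],"gripper": 0},
    {"translation": [50,0,-120],"turn": [0,0,0],"gripper": 0},
    {"translation": [50,0,-120],"turn": [0,0,0],"gripper": 0},
    {"translation": [50,0,-120],"turn": [0,0,0],"gripper": 0},
    {"translation": [50,0,-120],"turn": [0,0,0],"gripper": 0},
    {"translation": [50,0,-120],"turn": [0,0,0],"gripper": 0}
  ]
}}

```text
t: 10.7
eef_pos: [0.6649, 0.1692, 0.2003]
orientation: [1.0, 0.0, -0.0, -0.0]
ft_force: [0.0, 0.5, 0.6]
finger_gap: 1.002
grasp_force: 0.0
```

Run:
```python
from h import *
o=get_obs();print(o["eef_pos"],yawnow());im,c=shot("wrist","a1");print(proj(c,(.65,.167,.04)))
```

```text
[0.66487267 0.16924329 0.20030211] -89.97416824129434
[318.6292656  195.70782398]
```

View pics/a1.png

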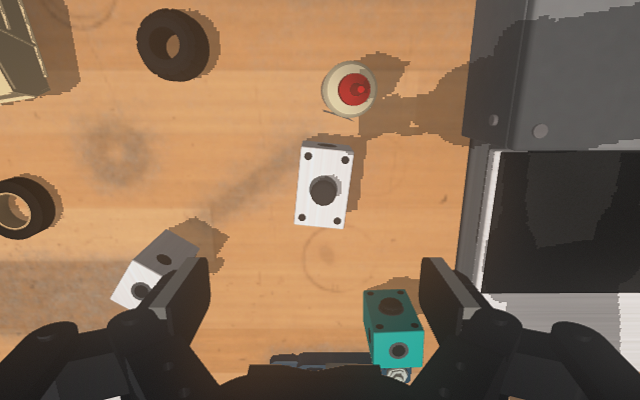

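A lies plug up, at (323,190) with the plug disc at its centre. The bottle, red tip at (352,90), is clear. Measuring A's pose.

```bash
cat >> h.py <<'E'
def top_faces(im,c,z,near=None,vmin=175,amin=600):
    """white rectangles in a picture -> centre and yaw of long side on plane z"""
    hsv=cv2.cvtColor(im,cv2.COLOR_BGR2HSV);m=((hsv[...,2]>vmin)&(hsv[...,1]<40)).astype(np.uint8)
    m=cv2.morphologyEx(m,cv2.MORPH_OPEN,np.ones((5,5),np.uint8));out=[]
    for k in cv2.findContours(m,0,1)[0]:
        if cv2.contourArea(k)<amin:continue
        b=cv2.boxPoints(cv2.minAreaRect(k));w=np.array([ray(c,p,z) for p in b]);e1=w[1]-w[0];e2=w[2]-w[1]
        l1,l2=np.linalg.norm(e1),np.linalg.norm(e2);e=e1 if l1>l2 else e2
        out.append((w.mean(0).round(4),np.degrees(np.arctan2(e[1],e[0])).round(1)%180,sorted([round(l1,3),round(l2,3)]),np.mean(b,0).round()))
    return out
E
python3 - <<'E'
from h import *
im=cv2.imread("pics/a1_full.png");c=cam("wrist")
for r in top_faces(im,c,.040):print(*r)
a=ray(c,(499,152),.034);b=ray(c,(484,292),.034);print("mat left edge",a,b)
E
```

```text
[ 0.5088 -0.1424  0.04  ] 14.5 [np.float64(0.02), np.float64(0.092)] [628. 331.]
[0.5587 0.3427 0.04  ] 145.4 [np.float64(0.03), np.float64(0.05)] [135. 287.]
[0.6565 0.1631 0.04  ] 173.8 [np.float64(0.044), np.float64(0.071)] [323. 188.]
mat left edge [0.6881863  0.01004079 0.034     ] [0.55039735 0.00443771 0.034     ]
```

Run:
```python
from h import *
c=cam("wrist");print(ray(c,(323,189),.055))
plan((.6565,.1635,.075,-96),(.6565,.1635,.035,-96),(.6565,.1635,.075,-96))
```

```text
[0.66031043 0.16355428 0.055     ]
shift [ -8.5   5.7 125.5] turn [-0.01  0.    6.02] n 3
shift [ 0.  0. 40.] turn [0. 0. 0.] n 1
shift [  0.   0. -40.] turn [0. 0. 0.] n 1
```

Call:
{"name": "play_rows", "arguments": {
  "series": [
    {"translation": [-7,5.7,40],"turn": [0,0,6],"gripper": 255},
    {"translation": [-7,5.7,80],"turn": [0,0,6],"gripper": 255},
    {"translation": [-7,5.7,115],"turn": [0,0,6],"gripper": 255},
    {"translation": [-7,5.7,130],"turn": [0,0,6],"gripper": 255},
    {"translation": [-7,5.7,145],"turn": [0,0,6],"gripper": 255},
    {"translation": [-7,5.7,155],"turn": [0,0,6],"gripper": 255},
    {"translation": [-7,5.7,165],"turn": [0,0,6],"gripper": 255},
    {"translation": [-7,5.7,165],"turn": [0,0,6],"gripper": 255}
  ]
}}

```text
t: 11.55
eef_pos: [0.6613, 0.1622, 0.0467]
orientation: [0.999, -0.053, 0.005, 0.0]
ft_force: [-16.0, -8.7, 33.5]
finger_gap: 0.003
grasp_force: 16.3
```

Call:
{"name": "play_rows", "arguments": {
  "series": [
    {"translation": [0,0,3],"turn": [0,0,0],"gripper": 255},
    {"translation": [0,0,3],"turn": [0,0,0],"gripper": 255},
    {"translation": [0,0,3],"turn": [0,0,0],"gripper": 255},
    {"translation": [0,0,3],"turn": [0,0,0],"gripper": 255},
    {"translation": [0,0,3],"turn": [0,0,0],"gripper": 255},
    {"translation": [0,0,3],"turn": [0,0,0],"gripper": 255},
    {"translation": [0,0,3],"turn": [0,0,0],"gripper": 255},
    {"translation": [0,0,3],"turn": [0,0,0],"gripper": 255}
  ]
}}

```text
t: 12.35
eef_pos: [0.6614, 0.1623, 0.0466]
orientation: [0.999, -0.053, 0.006, 0.0]
ft_force: [-20.5, -9.0, 42.4]
finger_gap: 0.0
grasp_force: 21.2
```

Call:
{"name": "play_rows", "arguments": {
  "series": [
    {"translation": [0,0,-45],"turn": [0,0,0],"gripper": 0},
    {"translation": [0,0,-78],"turn": [0,0,0],"gripper": 0},
    {"translation": [0,0,-78],"turn": [0,0,0],"gripper": 0},
    {"translation": [0,0,-78],"turn": [0,0,0],"gripper": 0},
    {"translation": [0,0,-40],"turn": [0,0,0],"gripper": 0},
    {"translation": [0,0,0],"turn": [0,0,0],"gripper": 0},
    {"translation": [0,0,22],"turn": [0,0,0],"gripper": 0},
    {"translation": [0,0,22],"turn": [0,0,0],"gripper": 0}
  ]
}}

```text
t: 13.15
eef_pos: [0.6549, 0.1627, 0.0033]
orientation: [0.999, -0.052, -0.005, 0.001]
ft_force: [-0.4, -0.2, -0.4]
finger_gap: 0.998
grasp_force: 0.0
```

Call:
{"name": "play_rows", "arguments": {
  "series": [
    {"translation": [0,0,0],"turn": [0,0,0],"gripper": 255},
    {"translation": [0,0,0],"turn": [0,0,0],"gripper": 255},
    {"translation": [0,0,0],"turn": [0,0,0],"gripper": 255},
    {"translation": [0,0,0],"turn": [0,0,0],"gripper": 255},
    {"translation": [0,0,0],"turn": [0,0,0],"gripper": 255},
    {"translation": [0,0,0],"turn": [0,0,0],"gripper": 255},
    {"translation": [0,0,-30],"turn": [0,0,0],"gripper": 255},
    {"translation": [0,0,-70],"turn": [0,0,0],"gripper": 255}
  ],
  "squeeze": 50
}}

```text
t: 13.95
eef_pos: [0.6564, 0.163, 0.0768]
orientation: [0.999, -0.052, -0.004, 0.001]
ft_force: [0.0, -0.3, -4.1]
finger_gap: 0.531
grasp_force: 53.4
```

Run:
```python
from h import *
o=get_obs();print(o["eef_pos"],o["finger_gap"],o["joint_pos"].round(2),yawnow())
plan((.610,-.05,.12,-90),(.610,-.05,.046,-90))
```

```text
[0.65636182 0.16298306 0.07684511] 0.5306936917770239 [0.19 0.32 1.24 0.   1.59 1.87] -95.99272788387164
shift [-24.2 216.8 -42.5] turn [ 0.1   0.44 -5.99] n 5
shift [ 0.  0. 74.] turn [0. 0. 0.] n 2
```

Call:
{"name": "play_rows", "arguments": {
  "series": [
    {"translation": [0,0,-43],"turn": [0,0,0],"gripper": 255},
    {"translation": [-25,215,-43],"turn": [0,0,-6],"gripper": 255},
    {"translation": [-25,215,-43],"turn": [0,0,-6],"gripper": 255},
    {"translation": [-25,215,-43],"turn": [0,0,-6],"gripper": 255},
    {"translation": [-25,215,-43],"turn": [0,0,-6],"gripper": 255},
    {"translation": [-25,215,-43],"turn": [0,0,-6],"gripper": 255},
    {"translation": [-25,215,-43],"turn": [0,0,-6],"gripper": 255},
    {"translation": [-25,215,-43],"turn": [0,0,-6],"gripper": 255}
  ]
}}

```text
t: 14.75
eef_pos: [0.6113, -0.0474, 0.123]
orientation: [1.0, -0.0, -0.0, -0.001]
ft_force: [-1.0, 0.4, -2.5]
finger_gap: 0.532
grasp_force: 53.6
```

Run:
```python
from h import *
o=get_obs();print(o["eef_pos"],o["finger_gap"],yawnow());im,c=shot("wrist","p1")
K,T=c
plan((.610,-.048,.043,-90))
```

```text
[ 0.61133767 -0.04735391  0.12300842] 0.5324230476907585 -90.02133249947568
shift [-1.4  1.4 80. ] turn [-0.06  0.02  0.05] n 2
```

View pics/p1.png

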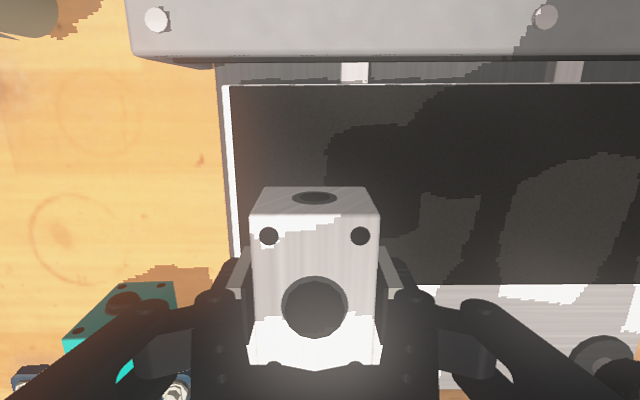

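A is held between the fingers, plug up and home, over the mat, whose left back corner is at (231,86) and front edge at row 285. Lower and release.

Run:
```python
from h import *
c=cam("wrist");print(ray(c,(231,86),.034),ray(c,(600,86),.034),ray(c,(600,285),.034))
```

```text
[0.68785321 0.00670704 0.034     ] [ 0.68814418 -0.22169449  0.034     ] [ 0.54986226 -0.25320741  0.034     ]
```

Call:
{"name": "play_rows", "arguments": {
  "series": [
    {"translation": [-1,1,30],"turn": [0,0,0],"gripper": 255},
    {"translation": [-1,1,55],"turn": [0,0,0],"gripper": 255},
    {"translation": [-1,1,70],"turn": [0,0,0],"gripper": 255},
    {"translation": [-1,1,78],"turn": [0,0,0],"gripper": 255},
    {"translation": [-1,1,81],"turn": [0,0,0],"gripper": 255},
    {"translation": [-1,1,81],"turn": [0,0,0],"gripper": 255},
    {"translation": [-1,1,81],"turn": [0,0,0],"gripper": 255},
    {"translation": [-1,1,81],"turn": [0,0,0],"gripper": 100}
  ]
}}

```text
t: 15.6
eef_pos: [0.6121, -0.0477, 0.0452]
orientation: [1.0, 0.001, 0.002, 0.0]
ft_force: [0.7, 0.4, -0.3]
finger_gap: 0.608
grasp_force: 0.0
```

Call:
{"name": "play_rows", "arguments": {
  "series": [
    {"translation": [0,0,0],"turn": [0,0,0],"gripper": 50},
    {"translation": [0,0,0],"turn": [0,0,0],"gripper": 50},
    {"translation": [0,0,0],"turn": [0,0,0],"gripper": 50},
    {"translation": [0,0,-20],"turn": [0,0,0],"gripper": 50},
    {"translation": [0,0,-60],"turn": [0,0,0],"gripper": 255},
    {"translation": [0,0,-100],"turn": [0,0,0],"gripper": 255},
    {"translation": [0,0,-140],"turn": [0,0,0],"gripper": 255},
    {"translation": [0,0,-160],"turn": [0,0,0],"gripper": 255}
  ]
}}

```text
t: 16.4
eef_pos: [0.6113, -0.0491, 0.207]
orientation: [1.0, -0.0, 0.003, 0.0]
ft_force: [-0.0, 0.7, 0.2]
finger_gap: 0.121
grasp_force: 0.0
```

```bash
python3 - <<'E'
from h import *
o=get_obs();print(o["eef_pos"],o["joint_pos"].round(2),yawnow());im,c=shot("wrist","p2")
for r in top_faces(im,c,.074):print(*r)
im,t=shot("top","p2t");s,cs=shot("side","p2s")
im=im[150:250,180:330]
E
python3 - <<'E'
from h import *
im=cv2.imread("pics/p2t_full.png");t=cam("top")
for r in top_faces(im,t,.072,amin=100):
    if r[0][0]>.3:print(*r)
E
```

```text
[ 0.6113469  -0.04905049  0.20704914] [-0.14  0.12  1.24 -0.    1.77  1.44] -90.00355977225958
[ 0.5632 -0.2131  0.074 ] 90.0 [np.float64(0.013), np.float64(0.052)] [512. 244.]
[ 0.5324 -0.0689  0.074 ] 77.0 [np.float64(0.103), np.float64(0.169)] [338. 274.]
[ 0.6091 -0.0453  0.074 ] 1.1999999999999886 [np.float64(0.044), np.float64(0.07)] [312. 190.]
[ 0.4973 -0.0033  0.072 ] 179.6 [np.float64(0.035), np.float64(0.093)] [348. 210.]
[ 0.5177 -0.226   0.072 ] 165.7 [np.float64(0.044), np.float64(0.078)] [421. 201.]
[ 0.5438 -0.0331  0.072 ] 176.6 [np.float64(0.025), np.float64(0.072)] [357. 194.]
[0.5729 0.3175 0.072 ] 145.0 [np.float64(0.039), np.float64(0.047)] [242. 189.]
[ 0.6731 -0.2279  0.072 ] 168.9 [np.float64(0.019), np.float64(0.108)] [417. 152.]
[ 0.6956 -0.051   0.072 ] 171.0 [np.float64(0.019), np.float64(0.107)] [360. 147.]
[0.8266 0.1393 0.072 ] 90.0 [np.float64(0.039), np.float64(0.205)] [298. 110.]
[ 0.8395 -0.2787  0.072 ] 167.1 [np.float64(0.025), np.float64(0.094)] [428. 102.]
[ 0.8514 -0.1803  0.072 ] 83.7 [np.float64(0.096), np.float64(0.15)] [397. 100.]
[ 0.8669 -0.084   0.072 ] 170.7 [np.float64(0.028), np.float64(0.093)] [367.  96.]
[0.9228 1.0546 0.072 ] 19.599999999999994 [np.float64(0.103), np.float64(0.13)] [12. 91.]
```

Run:
```python
from h import *
t=cam("top");print("roll1",ray(t,(201,178),.01),"roll2",ray(t,(254,132),.01))
im=cv2.imread("pics/p2t_full.png");print(im[228:236,218:230].mean(2).round(0)[::2])
plan((.536,.265,.2,-35),(.536,.265,.062,-35),(.536+.028*.574,.265+.028*.819,.062,-35),(.536+.079*.574,.265+.079*.819,.073,-35))
```

```text
roll1 [0.62866447 0.46124029 0.01      ] roll2 [0.78087962 0.28971202 0.01      ]
[[238. 237. 234. 228. 221. 219. 221. 230. 237. 239. 239. 235.]
 [237. 231. 205. 153. 113. 103. 133. 183. 226. 238. 239. 236.]
 [237. 224. 176. 115.  74.  75. 110. 168. 218. 237. 239. 237.]
 [239. 235. 222. 195. 172. 173. 197. 223. 237. 238. 239. 236.]]
shift [ -75.2 -314.     3.6] turn [  0.12  -0.17 -55.  ] n 7
shift [  0.   0. 138.] turn [0. 0. 0.] n 3
shift [28.  0.  0.] turn [0. 0. 0.] n 1
shift [ 51.   0. -11.] turn [0. 0. 0.] n 2
```

Call:
{"name": "play_rows", "arguments": {
  "series": [
    {"translation": [-75,-314,4],"turn": [0,0,-55],"gripper": 255},
    {"translation": [-75,-314,4],"turn": [0,0,-55],"gripper": 255},
    {"translation": [-75,-314,4],"turn": [0,0,-55],"gripper": 255},
    {"translation": [-75,-314,4],"turn": [0,0,-55],"gripper": 255},
    {"translation": [-75,-314,4],"turn": [0,0,-55],"gripper": 255},
    {"translation": [-75,-314,4],"turn": [0,0,-55],"gripper": 255},
    {"translation": [-75,-314,4],"turn": [0,0,-55],"gripper": 255},
    {"translation": [-75,-314,4],"turn": [0,0,-55],"gripper": 255}
  ]
}}

```text
t: 17.35
eef_pos: [0.5333, 0.2681, 0.195]
orientation: [0.886, 0.464, -0.002, -0.001]
ft_force: [-0.0, -0.8, -1.1]
finger_gap: 0.001
grasp_force: 0.0
```

Run:
```python
from h import *
o=get_obs();print(o["eef_pos"],yawnow());im,c=shot("wrist","b0")
for r in top_faces(im,c,.072):print(*r)
plan((.536,.265,.062,-35))
```

```text
[0.53331235 0.26806738 0.19503818] -34.657180591550926
[0.4448 0.3743 0.072 ] 94.2 [np.float64(0.038), np.float64(0.044)] [136. 143.]
[0.5734 0.3203 0.072 ] 145.4 [np.float64(0.039), np.float64(0.044)] [320. 103.]
shift [  0.6   2.5 133.4] turn [-0.12  0.21  0.14] n 3
```

View pics/b0.png

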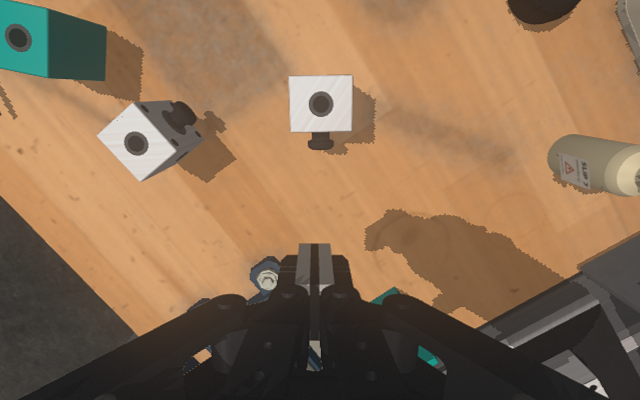

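B is straight ahead at (320,103) with its plug facing the tool (320,142). C is at (136,143). Tip B.

Call:
{"name": "play_rows", "arguments": {
  "series": [
    {"translation": [0,2,45],"turn": [0,0,0],"gripper": 255},
    {"translation": [0,2,90],"turn": [0,0,0],"gripper": 255},
    {"translation": [0,2,131],"turn": [0,0,0],"gripper": 255},
    {"translation": [0,2,131],"turn": [0,0,0],"gripper": 255},
    {"translation": [14,2,131],"turn": [0,0,0],"gripper": 255},
    {"translation": [26,2,131],"turn": [0,0,0],"gripper": 255},
    {"translation": [34,2,131],"turn": [0,0,0],"gripper": 255},
    {"translation": [40,2,129],"turn": [0,0,0],"gripper": 255}
  ]
}}

```text
t: 18.2
eef_pos: [0.561, 0.2961, 0.0716]
orientation: [0.887, 0.461, 0.001, 0.001]
ft_force: [-2.4, -3.2, 6.7]
finger_gap: -0.001
grasp_force: 3.4
```

Call:
{"name": "play_rows", "arguments": {
  "series": [
    {"translation": [6,0,-2],"turn": [0,0,0],"gripper": 255},
    {"translation": [12,0,-4],"turn": [0,0,0],"gripper": 255},
    {"translation": [18,0,-6],"turn": [0,0,0],"gripper": 255},
    {"translation": [24,0,-7],"turn": [0,0,0],"gripper": 255},
    {"translation": [30,0,-8],"turn": [0,0,0],"gripper": 255},
    {"translation": [36,0,-8],"turn": [0,0,0],"gripper": 255},
    {"translation": [40,0,-9],"turn": [0,0,0],"gripper": 255},
    {"translation": [43,0,-9],"turn": [0,0,0],"gripper": 255}
  ]
}}

```text
t: 19.0
eef_pos: [0.5846, 0.3323, 0.0777]
orientation: [0.887, 0.462, -0.0, -0.0]
ft_force: [0.1, -0.6, 0.6]
finger_gap: -0.001
grasp_force: 0.0
```

Call:
{"name": "play_rows", "arguments": {
  "series": [
    {"translation": [0,0,-50],"turn": [0,0,0],"gripper": 255},
    {"translation": [0,0,-100],"turn": [0,0,0],"gripper": 255},
    {"translation": [20,0,-120],"turn": [0,0,0],"gripper": 255},
    {"translation": [20,0,-120],"turn": [0,0,0],"gripper": 255},
    {"translation": [20,0,-120],"turn": [0,0,0],"gripper": 255},
    {"translation": [20,0,-120],"turn": [0,0,0],"gripper": 255},
    {"translation": [20,0,-120],"turn": [0,0,0],"gripper": 255},
    {"translation": [20,0,-120],"turn": [0,0,0],"gripper": 255}
  ]
}}

```text
t: 19.8
eef_pos: [0.5956, 0.3479, 0.1967]
orientation: [0.887, 0.462, -0.001, 0.0]
ft_force: [0.2, -0.5, -0.1]
finger_gap: -0.001
grasp_force: 0.0
```

Run:
```python
from h import *
o=get_obs();print(o["eef_pos"],yawnow());im,c=shot("wrist","b1")
for r in top_faces(im,c,.040):print(*r)
```

```text
[0.59559983 0.34787294 0.19674638] -35.01278657762737
[0.4222 0.3705 0.04  ] 94.7 [np.float64(0.043), np.float64(0.053)] [148. 265.]
[0.606  0.3691 0.04  ] 56.099999999999994 [np.float64(0.043), np.float64(0.071)] [310. 153.]
```

View pics/b1.png

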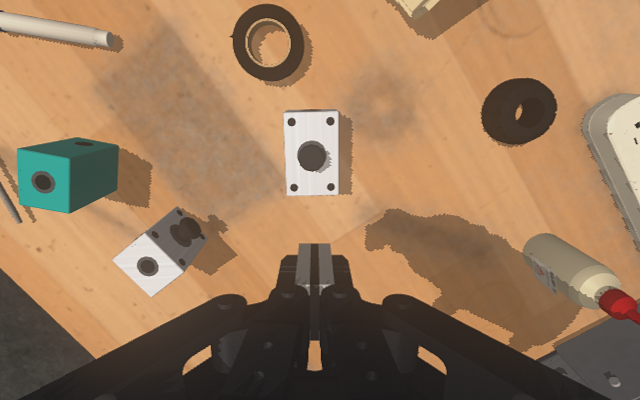

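B lies plug up at (312,155), clear of the tape roll at (270,43). Press its plug, then grasp.

Run:
```python
from h import *
plan((.607,.369,.075,-34),(.607,.369,.038,-34),(.607,.369,.10,-34),(.607,.369,.010,-34))
print("then place");plan((.607,.369,.16,-34),(.5,.2,.2,-60),(.609,-.144,.16,-90),(.609,-.144,.045,-90),start=(.607,.369,.010,-34))
```

```text
shift [ 23.9  -2.7 122.1] turn [-0.05  0.09 -1.01] n 3
shift [ 0.  0. 37.] turn [0. 0. 0.] n 1
shift [  0.   0. -62.] turn [0. 0. 0.] n 2
shift [ 0.  0. 90.] turn [0. 0. 0.] n 2
then place
shift [   0.    0. -150.] turn [0. 0. 0.] n 3
shift [-199.9    5.8  -40. ] turn [ 0.  0. 26.] n 5
shift [-77.6 352.4  40. ] turn [ 0.  0. 30.] n 8
shift [  0.   0. 115.] turn [0. 0. 0.] n 3
```

Call:
{"name": "play_rows", "arguments": {
  "series": [
    {"translation": [24,-3,40],"turn": [0,0,-1],"gripper": 255},
    {"translation": [24,-3,80],"turn": [0,0,-1],"gripper": 255},
    {"translation": [24,-3,115],"turn": [0,0,-1],"gripper": 255},
    {"translation": [24,-3,130],"turn": [0,0,-1],"gripper": 255},
    {"translation": [24,-3,142],"turn": [0,0,-1],"gripper": 255},
    {"translation": [24,-3,152],"turn": [0,0,-1],"gripper": 255},
    {"translation": [24,-3,158],"turn": [0,0,-1],"gripper": 255},
    {"translation": [24,-3,160],"turn": [0,0,-1],"gripper": 255}
  ]
}}

```text
t: 20.65
eef_pos: [0.6083, 0.3701, 0.0468]
orientation: [0.883, 0.469, 0.003, 0.0]
ft_force: [-14.8, -8.3, 27.8]
finger_gap: 0.0
grasp_force: 13.9
```

Run:
```python
from h import *
o=get_obs();print(o["eef_pos"],o["ft_force"])
```

```text
[0.60828703 0.37009596 0.04682175] [-14.84924644  -8.25586154  27.7621393 ]
```

Call:
{"name": "play_rows", "arguments": {
  "series": [
    {"translation": [0,0,-45],"turn": [0,0,0],"gripper": 0},
    {"translation": [0,0,-78],"turn": [0,0,0],"gripper": 0},
    {"translation": [0,0,-78],"turn": [0,0,0],"gripper": 0},
    {"translation": [0,0,-78],"turn": [0,0,0],"gripper": 0},
    {"translation": [0,0,-40],"turn": [0,0,0],"gripper": 0},
    {"translation": [0,0,0],"turn": [0,0,0],"gripper": 0},
    {"translation": [0,0,26],"turn": [0,0,0],"gripper": 0},
    {"translation": [0,0,26],"turn": [0,0,0],"gripper": 0}
  ]
}}

```text
t: 21.45
eef_pos: [0.6038, 0.3677, 0.0046]
orientation: [0.883, 0.469, -0.006, 0.0]
ft_force: [-1.4, 0.1, -0.1]
finger_gap: 0.997
grasp_force: 0.0
```

Call:
{"name": "play_rows", "arguments": {
  "series": [
    {"translation": [0,0,0],"turn": [0,0,0],"gripper": 255},
    {"translation": [0,0,0],"turn": [0,0,0],"gripper": 255},
    {"translation": [0,0,0],"turn": [0,0,0],"gripper": 255},
    {"translation": [0,0,0],"turn": [0,0,0],"gripper": 255},
    {"translation": [0,0,0],"turn": [0,0,0],"gripper": 255},
    {"translation": [0,0,0],"turn": [0,0,0],"gripper": 255},
    {"translation": [0,0,-40],"turn": [0,0,0],"gripper": 255},
    {"translation": [0,0,-90],"turn": [0,0,0],"gripper": 255}
  ],
  "squeeze": 60
}}

```text
t: 22.25
eef_pos: [0.6052, 0.3685, 0.0983]
orientation: [0.883, 0.469, -0.004, 0.0]
ft_force: [0.6, 0.8, -3.3]
finger_gap: 0.527
grasp_force: 63.8
```

Call:
{"name": "play_rows", "arguments": {
  "series": [
    {"translation": [0,0,-50],"turn": [0,0,0],"gripper": 255},
    {"translation": [-200,6,-80],"turn": [0,0,26],"gripper": 255},
    {"translation": [-200,6,-80],"turn": [0,0,26],"gripper": 255},
    {"translation": [-200,6,-80],"turn": [0,0,26],"gripper": 255},
    {"translation": [-200,6,-80],"turn": [0,0,26],"gripper": 255},
    {"translation": [-200,6,-80],"turn": [0,0,26],"gripper": 255},
    {"translation": [-200,6,-80],"turn": [0,0,26],"gripper": 255},
    {"translation": [-200,6,-80],"turn": [0,0,26],"gripper": 255}
  ]
}}

```text
t: 23.05
eef_pos: [0.5008, 0.2011, 0.1822]
orientation: [0.966, 0.259, 0.0, -0.0]
ft_force: [0.4, 0.2, -4.4]
finger_gap: 0.526
grasp_force: 63.9
```

Run:
```python
from h import *
o=get_obs();print(o["eef_pos"],o["finger_gap"],yawnow())
plan((.609,-.144,.15,-90),(.609,-.144,.045,-90))
```

```text
[0.50077575 0.20105625 0.18221576] 0.5255446106488916 -59.980458861836595
shift [-78.9 352.9  32.1] turn [-2.000e-02 -2.000e-02  3.002e+01] n 8
shift [  0.   0. 105.] turn [0. 0. 0.] n 3
```

Call:
{"name": "play_rows", "arguments": {
  "series": [
    {"translation": [-79,353,32],"turn": [0,0,30],"gripper": 255},
    {"translation": [-79,353,32],"turn": [0,0,30],"gripper": 255},
    {"translation": [-79,353,32],"turn": [0,0,30],"gripper": 255},
    {"translation": [-79,353,32],"turn": [0,0,30],"gripper": 255},
    {"translation": [-79,353,32],"turn": [0,0,30],"gripper": 255},
    {"translation": [-79,353,32],"turn": [0,0,30],"gripper": 255},
    {"translation": [-79,353,32],"turn": [0,0,30],"gripper": 255},
    {"translation": [-79,353,32],"turn": [0,0,30],"gripper": 255}
  ]
}}

```text
t: 23.85
eef_pos: [0.6097, -0.1489, 0.1475]
orientation: [1.0, -0.002, -0.001, 0.001]
ft_force: [-0.1, 0.4, -3.8]
finger_gap: 0.523
grasp_force: 64.2
```

Run:
```python
from h import *
o=get_obs();print(o["eef_pos"],o["finger_gap"],o["grasp_force"],yawnow())
plan((.609,-.144,.043,-90)); im,c=shot("wrist","p3")
for r in top_faces(im,c,.16):print(*r)
```

```text
[ 0.60965431 -0.14891153  0.14754524] 0.5226228804387674 64.15985226631165 -90.19251414339875
shift [ -0.4  -5.  104.5] turn [ 0.07  0.17 -0.19] n 3
[ 0.5797 -0.1473  0.16  ] 90.6 [np.float64(0.031), np.float64(0.056)] [314. 340.]
[ 0.6062 -0.0876  0.16  ] 89.8 [np.float64(0.02), np.float64(0.041)] [168. 286.]
[ 0.6337 -0.1374  0.16  ] 89.8 [np.float64(0.007), np.float64(0.029)] [288. 223.]
[ 0.6383 -0.0859  0.16  ] 0.30000000000001137 [np.float64(0.027), np.float64(0.045)] [154. 209.]
```

Call:
{"name": "play_rows", "arguments": {
  "series": [
    {"translation": [0,-4,40],"turn": [0,0,0],"gripper": 255},
    {"translation": [0,-4,75],"turn": [0,0,0],"gripper": 255},
    {"translation": [0,-4,93],"turn": [0,0,0],"gripper": 255},
    {"translation": [0,-4,101],"turn": [0,0,0],"gripper": 255},
    {"translation": [0,-4,104],"turn": [0,0,0],"gripper": 255},
    {"translation": [0,-4,104],"turn": [0,0,0],"gripper": 255},
    {"translation": [0,-4,104],"turn": [0,0,0],"gripper": 255},
    {"translation": [0,-4,104],"turn": [0,0,0],"gripper": 100}
  ]
}}

```text
t: 24.7
eef_pos: [0.6103, -0.1391, 0.0482]
orientation: [1.0, 0.001, 0.001, 0.0]
ft_force: [-0.2, -0.5, -0.1]
finger_gap: 0.601
grasp_force: 0.0
```

Call:
{"name": "play_rows", "arguments": {
  "series": [
    {"translation": [0,0,0],"turn": [0,0,0],"gripper": 60},
    {"translation": [0,0,0],"turn": [0,0,0],"gripper": 60},
    {"translation": [0,0,0],"turn": [0,0,0],"gripper": 60},
    {"translation": [0,0,-20],"turn": [0,0,0],"gripper": 60},
    {"translation": [0,0,-60],"turn": [0,0,0],"gripper": 60},
    {"translation": [0,0,-100],"turn": [0,0,0],"gripper": 255},
    {"translation": [0,0,-140],"turn": [0,0,0],"gripper": 255},
    {"translation": [0,0,-160],"turn": [0,0,0],"gripper": 255}
  ]
}}

```text
t: 25.5
eef_pos: [0.6096, -0.141, 0.2112]
orientation: [1.0, -0.0, 0.003, 0.001]
ft_force: [-0.5, -0.1, -0.3]
finger_gap: 0.254
grasp_force: 0.0
```

Run:
```python
from h import *
o=get_obs();print(o["eef_pos"],o["joint_pos"].round(2),yawnow());im,c=shot("wrist","p4")
for r in top_faces(im,c,.074):print(*r)
im,t=shot("top","p4t")
for r in top_faces(im,t,.072,amin=100):
    if r[0][0]>.3 and r[0][1]>0.1:print(*r)
# C push: block (.445,.374), x axis (plug) at +4deg, push dir 184deg; start at +70mm
d=np.array([np.cos(np.radians(4)),np.sin(np.radians(4))]);s=np.array([.445,.374])+.072*d;print(s)
plan((.50,.12,.2,-90),(*s,.2,-86),(*s,.062,-86))
```

```text
[ 0.60956021 -0.14096237  0.21119892] [-0.28  0.15  1.2   0.    1.78  1.29] -90.00579918164931
[ 0.5656 -0.1153  0.074 ] 90.0 [np.float64(0.154), np.float64(0.199)] [285. 231.]
[ 0.6125 -0.045   0.074 ] 0.30000000000001137 [np.float64(0.045), np.float64(0.072)] [197. 182.]
[0.8264 0.1393 0.072 ] 89.7 [np.float64(0.039), np.float64(0.205)] [298. 110.]
[0.9243 1.0556 0.072 ] 19.599999999999994 [np.float64(0.104), np.float64(0.127)] [12. 90.]
[0.51682461 0.37902247]
shift [-110.2 -261.1    9.9] turn [ 0.13 -0.44 -0.01] n 6
shift [  16.8 -259.     0. ] turn [ 0.  0. -4.] n 6
shift [  0.   0. 138.] turn [0. 0. 0.] n 3
```

Call:
{"name": "play_rows", "arguments": {
  "series": [
    {"translation": [-46,-260,5],"turn": [0,0,0],"gripper": 255},
    {"translation": [-46,-260,5],"turn": [0,0,0],"gripper": 255},
    {"translation": [-46,-260,5],"turn": [0,0,0],"gripper": 255},
    {"translation": [-46,-260,5],"turn": [0,0,0],"gripper": 255},
    {"translation": [-46,-260,5],"turn": [0,0,0],"gripper": 255},
    {"translation": [-46,-260,5],"turn": [0,0,0],"gripper": 255},
    {"translation": [-46,-260,5],"turn": [0,0,0],"gripper": 255},
    {"translation": [-46,-260,5],"turn": [0,0,0],"gripper": 255}
  ]
}}

```text
t: 26.4
eef_pos: [0.5625, 0.1186, 0.2001]
orientation: [1.0, -0.0, -0.001, 0.001]
ft_force: [0.6, 0.5, 0.6]
finger_gap: -0.001
grasp_force: 0.0
```

Call:
{"name": "play_rows", "arguments": {
  "series": [
    {"translation": [-46,-260,5],"turn": [0,0,-4],"gripper": 255},
    {"translation": [-46,-260,5],"turn": [0,0,-4],"gripper": 255},
    {"translation": [-46,-260,5],"turn": [0,0,-4],"gripper": 255},
    {"translation": [-46,-260,5],"turn": [0,0,-4],"gripper": 255},
    {"translation": [-46,-260,5],"turn": [0,0,-4],"gripper": 255},
    {"translation": [-46,-260,5],"turn": [0,0,-4],"gripper": 255},
    {"translation": [-46,-260,5],"turn": [0,0,-4],"gripper": 255},
    {"translation": [-46,-260,5],"turn": [0,0,-4],"gripper": 255}
  ]
}}

```text
t: 27.2
eef_pos: [0.5177, 0.3773, 0.1959]
orientation: [0.999, 0.034, -0.0, 0.001]
ft_force: [0.6, -0.3, -0.4]
finger_gap: 0.0
grasp_force: 0.0
```

Run:
```python
from h import *
o=get_obs();print(o["eef_pos"],o["joint_pos"].round(2),yawnow());im,c=shot("wrist","c0")
for r in top_faces(im,c,.072):print(*r)
t=cv2.resize(viewer.get_image("top")[90:255,150:460,::-1],None,fx=2.5,fy=2.5,interpolation=cv2.INTER_CUBIC);cv2.imwrite("pics/c0t.png",t)
d=np.array([np.cos(np.radians(4)),np.sin(np.radians(4))]);s=np.array([.445,.374])+.072*d
plan((*s,.062,-86))
```

```text
[0.51773956 0.37730274 0.19587943] [ 0.58  0.2   1.18 -0.    1.77  2.08] -86.11286847465321
shift [ -0.9  -2.1 134.4] turn [ 0.04 -0.02 -0.17] n 3
```

View pics/c0t.png

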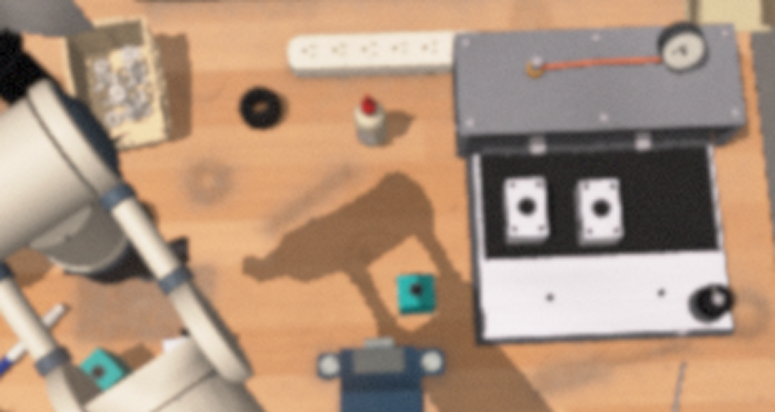

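A (525,207) and B (600,208) lie plug up on the mat, with room to the right for C. C is still standing at (175,345). Tip C.

Call:
{"name": "play_rows", "arguments": {
  "series": [
    {"translation": [0,-2,45],"turn": [0,0,0],"gripper": 255},
    {"translation": [0,-2,90],"turn": [0,0,0],"gripper": 255},
    {"translation": [0,-2,133],"turn": [0,0,0],"gripper": 255},
    {"translation": [0,-2,133],"turn": [0,0,0],"gripper": 255},
    {"translation": [-15,-2,133],"turn": [0,0,0],"gripper": 255},
    {"translation": [-28,-2,133],"turn": [0,0,0],"gripper": 255},
    {"translation": [-38,-2,133],"turn": [0,0,0],"gripper": 255},
    {"translation": [-44,-2,132],"turn": [0,0,0],"gripper": 255}
  ]
}}

```text
t: 28.1
eef_pos: [0.4731, 0.3781, 0.0668]
orientation: [0.999, 0.035, 0.001, -0.001]
ft_force: [1.8, 0.4, 0.3]
finger_gap: 0.0
grasp_force: 0.9
```

Call:
{"name": "play_rows", "arguments": {
  "series": [
    {"translation": [-6,0,-2],"turn": [0,0,0],"gripper": 255},
    {"translation": [-12,0,-4],"turn": [0,0,0],"gripper": 255},
    {"translation": [-18,0,-6],"turn": [0,0,0],"gripper": 255},
    {"translation": [-24,0,-8],"turn": [0,0,0],"gripper": 255},
    {"translation": [-30,0,-9],"turn": [0,0,0],"gripper": 255},
    {"translation": [-36,0,-10],"turn": [0,0,0],"gripper": 255},
    {"translation": [-42,0,-10],"turn": [0,0,0],"gripper": 255},
    {"translation": [-45,0,-10],"turn": [0,0,0],"gripper": 255}
  ]
}}

```text
t: 28.9
eef_pos: [0.4269, 0.3751, 0.0741]
orientation: [0.999, 0.035, -0.0, 0.0]
ft_force: [-0.5, -0.3, 0.2]
finger_gap: 0.001
grasp_force: 0.0
```

Call:
{"name": "play_rows", "arguments": {
  "series": [
    {"translation": [0,0,-50],"turn": [0,0,0],"gripper": 255},
    {"translation": [0,0,-100],"turn": [0,0,0],"gripper": 255},
    {"translation": [-40,0,-130],"turn": [0,0,0],"gripper": 255},
    {"translation": [-60,0,-130],"turn": [0,0,0],"gripper": 255},
    {"translation": [-60,0,-130],"turn": [0,0,0],"gripper": 255},
    {"translation": [-60,0,-130],"turn": [0,0,0],"gripper": 255},
    {"translation": [-60,0,-130],"turn": [0,0,0],"gripper": 255},
    {"translation": [-60,0,-130],"turn": [0,0,0],"gripper": 255}
  ]
}}

```text
t: 29.7
eef_pos: [0.3682, 0.3706, 0.203]
orientation: [0.999, 0.035, -0.001, 0.001]
ft_force: [0.7, -0.0, -0.2]
finger_gap: -0.001
grasp_force: 0.0
```

Run:
```python
from h import *
o=get_obs();print(o["eef_pos"],o["joint_pos"].round(2),yawnow());im,c=shot("wrist","c1")
for r in top_faces(im,c,.040):print(*r)
```

```text
[0.3682276  0.37063163 0.20298101] [ 0.72 -0.12  1.49 -0.    1.77  2.23] -86.03787556177888
[0.1674 0.0566 0.04  ] 89.4 [np.float64(0.036), np.float64(0.088)] [598. 383.]
[0.3867 0.3709 0.04  ] 5.300000000000011 [np.float64(0.044), np.float64(0.071)] [317. 156.]
[0.476  0.5677 0.04  ] 136.7 [np.float64(0.009), np.float64(0.061)] [75. 27.]
```

View pics/c1.png

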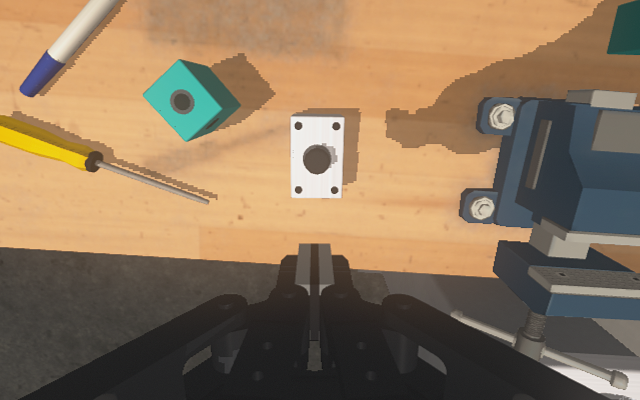

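C lies plug up at (317,158), clear of the turquoise block at (190,100). Press its plug and grasp.

Run:
```python
from h import *
plan((.3875,.371,.038,-84.7))
print("carry");plan((.3875,.371,.16,-84.7),(.44,.12,.18,-87),(.609,-.240,.15,-90),(.609,-.240,.045,-90),start=(.3875,.371,.010,-84.7))
```

```text
shift [ 19.5   0.8 165.1] turn [ 0.07  0.09 -1.34] n 4
carry
shift [   0.    0. -150.] turn [0. 0. 0.] n 3
shift [ 29.1 254.8 -20. ] turn [0.  0.  2.3] n 6
shift [149.9 368.4  30. ] turn [0. 0. 3.] n 8
shift [  0.   0. 105.] turn [0. 0. 0.] n 3
```

Call:
{"name": "play_rows", "arguments": {
  "series": [
    {"translation": [19,1,40],"turn": [0,0,-1.3],"gripper": 255},
    {"translation": [19,1,85],"turn": [0,0,-1.3],"gripper": 255},
    {"translation": [19,1,122],"turn": [0,0,-1.3],"gripper": 255},
    {"translation": [19,1,138],"turn": [0,0,-1.3],"gripper": 255},
    {"translation": [19,1,150],"turn": [0,0,-1.3],"gripper": 255},
    {"translation": [19,1,160],"turn": [0,0,-1.3],"gripper": 255},
    {"translation": [19,1,165],"turn": [0,0,-1.3],"gripper": 255},
    {"translation": [19,1,166],"turn": [0,0,-1.3],"gripper": 255}
  ]
}}

```text
t: 30.55
eef_pos: [0.3879, 0.3721, 0.0467]
orientation: [0.999, 0.046, 0.002, -0.001]
ft_force: [-14.8, -12.8, 35.7]
finger_gap: 0.004
grasp_force: 17.9
```

Call:
{"name": "play_rows", "arguments": {
  "series": [
    {"translation": [0,0,-45],"turn": [0,0,0],"gripper": 40},
    {"translation": [0,0,-78],"turn": [0,0,0],"gripper": 40},
    {"translation": [0,0,-78],"turn": [0,0,0],"gripper": 40},
    {"translation": [0,0,-78],"turn": [0,0,0],"gripper": 40},
    {"translation": [0,0,-40],"turn": [0,0,0],"gripper": 40},
    {"translation": [0,0,0],"turn": [0,0,0],"gripper": 40},
    {"translation": [0,0,26],"turn": [0,0,0],"gripper": 40},
    {"translation": [0,0,26],"turn": [0,0,0],"gripper": 40}
  ]
}}

```text
t: 31.35
eef_pos: [0.3838, 0.3687, 0.0062]
orientation: [0.999, 0.046, -0.004, 0.003]
ft_force: [-0.9, -0.2, 0.1]
finger_gap: 0.843
grasp_force: 0.0
```

Call:
{"name": "play_rows", "arguments": {
  "series": [
    {"translation": [0,0,0],"turn": [0,0,0],"gripper": 255},
    {"translation": [0,0,0],"turn": [0,0,0],"gripper": 255},
    {"translation": [0,0,0],"turn": [0,0,0],"gripper": 255},
    {"translation": [0,0,0],"turn": [0,0,0],"gripper": 255},
    {"translation": [0,0,0],"turn": [0,0,0],"gripper": 255},
    {"translation": [0,0,0],"turn": [0,0,0],"gripper": 255},
    {"translation": [0,0,-40],"turn": [0,0,0],"gripper": 255},
    {"translation": [0,0,-90],"turn": [0,0,0],"gripper": 255}
  ],
  "squeeze": 60
}}

```text
t: 32.15
eef_pos: [0.3848, 0.3696, 0.0993]
orientation: [0.999, 0.046, -0.003, 0.003]
ft_force: [0.6, 0.5, -2.6]
finger_gap: 0.527
grasp_force: 63.1
```

Call:
{"name": "play_rows", "arguments": {
  "series": [
    {"translation": [0,0,-50],"turn": [0,0,0],"gripper": 255},
    {"translation": [0,0,-80],"turn": [0,0,0],"gripper": 255},
    {"translation": [29,255,-80],"turn": [0,0,2.3],"gripper": 255},
    {"translation": [29,255,-80],"turn": [0,0,2.3],"gripper": 255},
    {"translation": [29,255,-80],"turn": [0,0,2.3],"gripper": 255},
    {"translation": [29,255,-80],"turn": [0,0,2.3],"gripper": 255},
    {"translation": [29,255,-80],"turn": [0,0,2.3],"gripper": 255},
    {"translation": [29,255,-80],"turn": [0,0,2.3],"gripper": 255}
  ]
}}

```text
t: 32.95
eef_pos: [0.4397, 0.1152, 0.1817]
orientation: [1.0, 0.023, -0.0, 0.001]
ft_force: [-0.8, -1.1, -4.1]
finger_gap: 0.53
grasp_force: 64.0
```

Call:
{"name": "play_rows", "arguments": {
  "series": [
    {"translation": [150,368,30],"turn": [0,0,3],"gripper": 255},
    {"translation": [150,368,30],"turn": [0,0,3],"gripper": 255},
    {"translation": [150,368,30],"turn": [0,0,3],"gripper": 255},
    {"translation": [150,368,30],"turn": [0,0,3],"gripper": 255},
    {"translation": [150,368,30],"turn": [0,0,3],"gripper": 255},
    {"translation": [150,368,30],"turn": [0,0,3],"gripper": 255},
    {"translation": [150,368,30],"turn": [0,0,3],"gripper": 255},
    {"translation": [150,368,30],"turn": [0,0,3],"gripper": 255}
  ]
}}

```text
t: 33.75
eef_pos: [0.6089, -0.2408, 0.1509]
orientation: [1.0, 0.0, -0.001, -0.001]
ft_force: [0.9, 0.2, -4.0]
finger_gap: 0.527
grasp_force: 64.2
```

Run:
```python
from h import *
o=get_obs();print(o["eef_pos"],o["finger_gap"],o["grasp_force"],yawnow())
plan((.609,-.238,.043,-90)); im,c=shot("wrist","p5")
```

```text
[ 0.60889632 -0.24083901  0.15091459] 0.5266591185059746 64.20982718467712 -89.98875331281039
shift [  0.2  -2.7 107.9] turn [-0.06  0.08  0.01] n 3
```

View pics/p5.png

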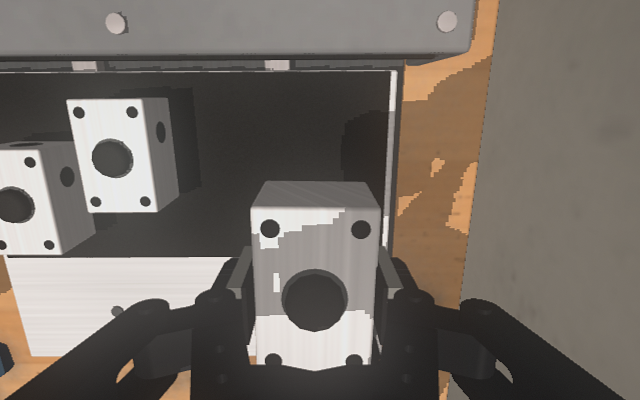

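C is held correctly over the right slot. B (112,157) and A (15,205) are no longer in line, so one of them was probably knocked. Measuring them.

Run:
```python
from h import *
c=cam("wrist");im=cv2.imread("pics/p5_full.png")
for r in top_faces(im,c,.074,vmin=215):print(*r)
print("B",[ray(c,p,.074).round(3) for p in((67,98),(152,98),(158,212),(80,210))]);print("Bplug",ray(c,(112,157),.081),"Aplug",ray(c,(13,205),.081))
print("mat right-back",ray(c,(392,71),.034),"front",ray(c,(100,257),.034))
```

```text
[ 0.5112 -0.2455  0.074 ] 93.5 [np.float64(0.048), np.float64(0.08)] [314. 341.]
[ 0.5395 -0.1088  0.074 ] 90.0 [np.float64(0.077), np.float64(0.145)] [116. 306.]
[ 0.6034 -0.2338  0.074 ] 89.7 [np.float64(0.016), np.float64(0.055)] [294. 220.]
[ 0.6153 -0.0659  0.074 ] 168.0 [np.float64(0.034), np.float64(0.069)] [ 28. 202.]
[ 0.6439 -0.1235  0.074 ] 0.19999999999998863 [np.float64(0.043), np.float64(0.073)] [112. 156.]
B [array([ 0.68 , -0.104,  0.074]), array([ 0.68 , -0.153,  0.074]), array([ 0.61 , -0.147,  0.074]), array([ 0.611, -0.098,  0.074])]
Bplug [ 0.64634982 -0.12782593  0.081     ] Aplug [ 0.61706453 -0.06246821  0.081     ]
mat right-back [ 0.69572028 -0.29944745  0.034     ] front [ 0.5590793  -0.07837585  0.034     ]
```

B was knocked a few centimetres but still lies well within the mat limits. Lower C.

Call:
{"name": "play_rows", "arguments": {
  "series": [
    {"translation": [0,-2,40],"turn": [0,0,0],"gripper": 255},
    {"translation": [0,-2,75],"turn": [0,0,0],"gripper": 255},
    {"translation": [0,-2,94],"turn": [0,0,0],"gripper": 255},
    {"translation": [0,-2,103],"turn": [0,0,0],"gripper": 255},
    {"translation": [0,-2,107],"turn": [0,0,0],"gripper": 255},
    {"translation": [0,-2,107],"turn": [0,0,0],"gripper": 255},
    {"translation": [0,-2,107],"turn": [0,0,0],"gripper": 255},
    {"translation": [0,-2,107],"turn": [0,0,0],"gripper": 100}
  ]
}}

```text
t: 34.6
eef_pos: [0.6094, -0.237, 0.0471]
orientation: [1.0, 0.0, 0.001, 0.0]
ft_force: [-0.0, -0.4, -0.1]
finger_gap: 0.606
grasp_force: 0.0
```

Call:
{"name": "play_rows", "arguments": {
  "series": [
    {"translation": [0,0,0],"turn": [0,0,0],"gripper": 60},
    {"translation": [0,0,0],"turn": [0,0,0],"gripper": 60},
    {"translation": [0,0,0],"turn": [0,0,0],"gripper": 60},
    {"translation": [0,0,-20],"turn": [0,0,0],"gripper": 60},
    {"translation": [0,0,-60],"turn": [0,0,0],"gripper": 0},
    {"translation": [0,0,-100],"turn": [0,0,0],"gripper": 0},
    {"translation": [0,0,-140],"turn": [0,0,0],"gripper": 0},
    {"translation": [-40,0,-160],"turn": [0,0,0],"gripper": 0}
  ]
}}

```text
t: 35.4
eef_pos: [0.5712, -0.2378, 0.2073]
orientation: [1.0, 0.001, 0.002, 0.0]
ft_force: [-0.5, -0.7, 0.4]
finger_gap: 0.999
grasp_force: 0.0
```

Run:
```python
from h import *
o=get_obs();print(o["eef_pos"],o["joint_pos"].round(2),yawnow());im,c=shot("wrist","p6")
for r in top_faces(im,c,.074,vmin=200):print(*r)
import cv2
a=viewer.get_image("side")[110:215,225:385,::-1];a=cv2.resize(a,None,fx=4.5,fy=4.5,interpolation=cv2.INTER_CUBIC)
b=cv2.resize(im[60:330],(711,300))
cv2.imwrite("pics/p6b.png",np.vstack([a[:290,:711],b])[:,:711])
print(proj(c,(.475,-.27,.08)))
```

```text
[ 0.57117966 -0.2377701   0.20727816] [-0.45  0.14  1.23  0.    1.78  1.12] -89.89946073522322
[ 0.528  -0.1524  0.074 ] 90.1 [np.float64(0.084), np.float64(0.265)] [213. 236.]
[ 0.6084 -0.2348  0.074 ] 1.4000000000000057 [np.float64(0.044), np.float64(0.07)] [312. 140.]
[ 0.6156 -0.0439  0.074 ] 0.30000000000001137 [np.float64(0.047), np.float64(0.075)] [ 63. 129.]
[ 0.6451 -0.1133  0.074 ] 0.6999999999999886 [np.float64(0.044), np.float64(0.074)] [149.  89.]
[353.28521768 298.03210197]
```

View pics/p6b.png

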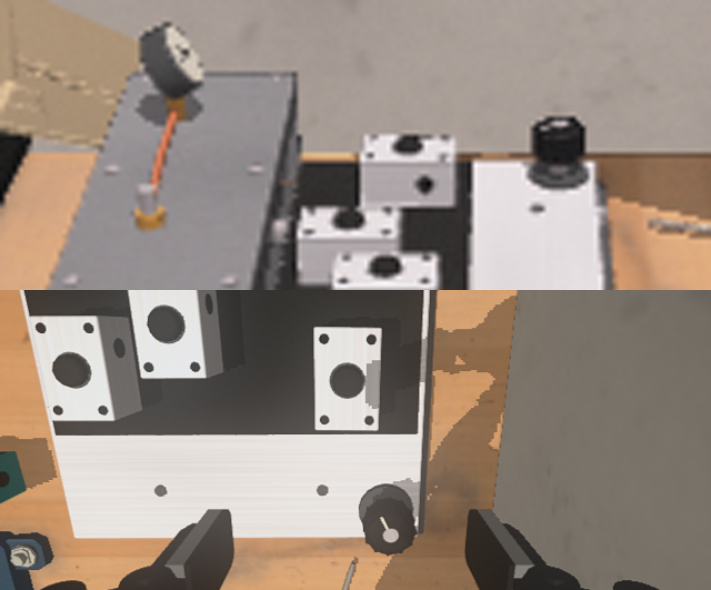

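All three lie flat with plugs home and up, and the knob is at about (350,278) in the wrist view. Checking the table position and planning the wind-in.

Run:
```python
from h import *
c=cam("wrist");im=cv2.imread("pics/p6_full.png")
g=im[240:320,300:420].max(2);m=(g<75).astype(np.uint8);m=cv2.morphologyEx(m,cv2.MORPH_CLOSE,np.ones((5,5)))
k=max(cv2.findContours(m,0,1)[0],key=cv2.contourArea);x,y,w,h=cv2.boundingRect(k);print("blob",x+300,y+240,w,h)
for u in((350,279),(350,272)):print(ray(c,u,.08),ray(c,u,.066))
f=im[:,250].astype(int).mean(1);print("front edge row",np.where(np.diff(f)>40)[0])
plan((.475,-.270,.14,-165),(.475,-.270,.052,-165))
```

```text
blob 333 249 48 50
[ 0.48783262 -0.26787294  0.08      ] [ 0.4800833  -0.26947983  0.066     ]
[ 0.49445635 -0.26769404  0.08      ] [ 0.48704692 -0.26929174  0.066     ]
front edge row [189]
shift [-92.7  31.3  70. ] turn [-3.000e-02 -3.900e-01  7.492e+01] n 9
shift [ 0.  0. 88.] turn [0. 0. 0.] n 2
```

Call:
{"name": "play_rows", "arguments": {
  "series": [
    {"translation": [-90,32,60],"turn": [0,0,68],"gripper": 0},
    {"translation": [-90,32,60],"turn": [0,0,68],"gripper": 0},
    {"translation": [-90,32,60],"turn": [0,0,68],"gripper": 0},
    {"translation": [-90,32,60],"turn": [0,0,68],"gripper": 0},
    {"translation": [-90,32,60],"turn": [0,0,68],"gripper": 0},
    {"translation": [-90,32,60],"turn": [0,0,68],"gripper": 0},
    {"translation": [-90,32,60],"turn": [0,0,68],"gripper": 0},
    {"translation": [-90,32,60],"turn": [0,0,68],"gripper": 0}
  ]
}}

```text
t: 36.3
eef_pos: [0.4784, -0.2695, 0.1443]
orientation: [0.827, -0.562, -0.0, -0.0]
ft_force: [-0.1, -0.1, 0.4]
finger_gap: 0.999
grasp_force: 0.0
```

Run:
```python
from h import *
o=get_obs();print(o["eef_pos"],o["joint_pos"].round(2),yawnow())
plan((.478,-.270,.052,-162))
```

```text
[ 0.47836195 -0.26949824  0.14432888] [-0.58 -0.05  1.52  0.    1.67  2.19] -158.35450896964286
shift [ 0.4  0.5 92.3] turn [0.03 0.05 3.65] n 2
```

Call:
{"name": "play_rows", "arguments": {
  "series": [
    {"translation": [0,0,40],"turn": [0,0,4],"gripper": 0},
    {"translation": [0,0,75],"turn": [0,0,4],"gripper": 0},
    {"translation": [0,0,91],"turn": [0,0,4],"gripper": 0},
    {"translation": [0,0,91],"turn": [0,0,4],"gripper": 255},
    {"translation": [0,0,91],"turn": [0,0,4],"gripper": 255},
    {"translation": [0,0,91],"turn": [0,0,4],"gripper": 255},
    {"translation": [0,0,91],"turn": [0,0,4],"gripper": 255},
    {"translation": [0,0,91],"turn": [0,0,4],"gripper": 255}
  ],
  "squeeze": 35
}}

```text
t: 37.1
eef_pos: [0.4837, -0.2715, 0.0589]
orientation: [0.809, -0.588, 0.007, -0.002]
ft_force: [14.4, -3.7, -3.8]
finger_gap: 0.448
grasp_force: 36.6
```

Run:
```python
from h import *
o=get_obs();print(o["eef_pos"],o["joint_pos"].round(2),yawnow(),o["finger_gap"],o["grasp_force"],o["ft_force"])
wind(64)
```

```text
[ 0.48373345 -0.27152639  0.05888781] [-0.57 -0.01  1.64  0.    1.5   2.25] -161.98827477298863 0.4483648698931107 36.623680230695754 [14.43856654 -3.74222116 -3.76465138]
[0.9, -2.7, 0.0] turn -8.0
[1.7, -5.3, 0.1] turn -16.0
[2.6, -8.0, 0.1] turn -24.0
[3.5, -10.6, 0.2] turn -32.0
[4.3, -13.3, 0.2] turn -40.0
[5.2, -15.9, 0.2] turn -48.0
[6.0, -18.6, 0.3] turn -56.0
[6.9, -21.2, 0.3] turn -64.0
```

Call:
{"name": "play_rows", "arguments": {
  "series": [
    {"translation": [2.8,-8.4,0],"turn": [0,0,-8],"gripper": 255},
    {"translation": [3.6,-11,0],"turn": [0,0,-16],"gripper": 255},
    {"translation": [4.5,-13.7,0],"turn": [0,0,-24],"gripper": 255},
    {"translation": [5.4,-16.3,0],"turn": [0,0,-32],"gripper": 255},
    {"translation": [6.2,-19,0],"turn": [0,0,-40],"gripper": 255},
    {"translation": [7.1,-21.6,0],"turn": [0,0,-48],"gripper": 255},
    {"translation": [7.9,-24.3,0],"turn": [0,0,-56],"gripper": 255},
    {"translation": [8.8,-26.9,0],"turn": [0,0,-64],"gripper": 255}
  ]
}}

```text
t: 37.9
eef_pos: [0.5079, -0.2698, 0.0587]
orientation: [0.998, -0.067, 0.002, 0.0]
ft_force: [-5.2, 4.2, 7.1]
finger_gap: 0.448
grasp_force: 37.7
```

Run:
```python
from h import *
o=get_obs();print(o["eef_pos"],o["joint_pos"].round(2),yawnow(),o["finger_gap"],o["grasp_force"],o["ft_force"],o["ft_torque"])
wind(64,2);r=R.from_quat(o["orientation"]);print(r.inv().apply([0,1,0]).round(2))
```

```text
[ 0.50787477 -0.26982968  0.05873745] [-0.55  0.06  1.57  0.    1.51  1.16] -97.66591700130213 0.44767261302518635 37.71318076411262 [-5.24409725  4.20732167  7.14919005] [ 1.16253852  0.73975841 -0.00656861]
[11.1, -1.5, 0.0] turn -32.0
[22.1, -3.0, 0.1] turn -64.0
[-0.13 -0.99 -0.  ]
```

Call:
{"name": "play_rows", "arguments": {
  "series": [
    {"translation": [2.8,-0.4,0],"turn": [0,0,-8],"gripper": 255},
    {"translation": [5.5,-0.8,0],"turn": [0,0,-16],"gripper": 255},
    {"translation": [8.3,-1.1,0],"turn": [0,0,-24],"gripper": 255},
    {"translation": [11.1,-1.5,0],"turn": [0,0,-32],"gripper": 255},
    {"translation": [13.8,-1.9,0],"turn": [0,0,-40],"gripper": 255},
    {"translation": [16.6,-2.3,0],"turn": [0,0,-48],"gripper": 255},
    {"translation": [19.4,-2.6,0],"turn": [0,0,-56],"gripper": 255},
    {"translation": [22.1,-3,0],"turn": [0,0,-64],"gripper": 255}
  ]
}}

```text
t: 38.7
eef_pos: [0.5294, -0.268, 0.0587]
orientation: [0.881, 0.473, 0.001, -0.001]
ft_force: [-8.4, 10.1, 11.9]
finger_gap: 0.449
grasp_force: 38.1
```

Call:
{"name": "play_rows", "arguments": {
  "series": [
    {"translation": [1.5,2.3,0],"turn": [0,0,-8],"gripper": 255},
    {"translation": [3.1,4.6,0],"turn": [0,0,-16],"gripper": 255},
    {"translation": [4.6,7,0],"turn": [0,0,-24],"gripper": 255},
    {"translation": [6.2,9.3,0],"turn": [0,0,-32],"gripper": 255},
    {"translation": [7.7,11.6,0],"turn": [0,0,-40],"gripper": 255},
    {"translation": [9.3,13.9,0],"turn": [0,0,-48],"gripper": 255},
    {"translation": [10.8,16.3,0],"turn": [0,0,-56],"gripper": 255},
    {"translation": [12.4,18.6,0],"turn": [0,0,-64],"gripper": 255}
  ]
}}

```text
t: 39.5
eef_pos: [0.5498, -0.2679, 0.0587]
orientation: [0.497, 0.868, 0.0, -0.002]
ft_force: [-16.2, 12.1, 15.7]
finger_gap: 0.443
grasp_force: 38.4
```

Run:
```python
from h import *
o=get_obs();print(o["eef_pos"],o["joint_pos"].round(2),yawnow(),o["finger_gap"],o["grasp_force"],o["ft_force"],o["ft_torque"])
wind(64,8)
```

```text
[ 0.54984459 -0.26793389  0.05867578] [-0.51  0.16  1.46  0.    1.52 -1.04] 30.411747290367998 0.4434470184281105 38.411226156167686 [-16.16764268  12.06001353  15.65982027] [1.72725079 3.10596215 0.18235848]
[-1.4, 2.4, -0.0] turn -8.0
[-2.8, 4.8, -0.0] turn -16.0
[-4.2, 7.2, -0.0] turn -24.0
[-5.7, 9.6, -0.0] turn -32.0
[-7.1, 12.0, -0.1] turn -40.0
[-8.5, 14.4, -0.1] turn -48.0
[-9.9, 16.9, -0.1] turn -56.0
[-11.3, 19.3, -0.1] turn -64.0
```

Call:
{"name": "play_rows", "arguments": {
  "series": [
    {"translation": [3.2,0.5,-3],"turn": [0,0,-8],"gripper": 255},
    {"translation": [1.8,2.9,-3],"turn": [0,0,-16],"gripper": 255},
    {"translation": [0.4,5.3,-3],"turn": [0,0,-24],"gripper": 255},
    {"translation": [-1.1,7.7,-3],"turn": [0,0,-32],"gripper": 255},
    {"translation": [-2.5,10.1,-3],"turn": [0,0,-40],"gripper": 255},
    {"translation": [-3.9,12.5,-3],"turn": [0,0,-48],"gripper": 255},
    {"translation": [-5.3,15,-3],"turn": [0,0,-56],"gripper": 255},
    {"translation": [-6.7,17.4,-3],"turn": [0,0,-64],"gripper": 255}
  ]
}}

```text
t: 40.3
eef_pos: [0.5708, -0.2693, 0.059]
orientation: [-0.037, 0.999, -0.002, 0.001]
ft_force: [1.4, -6.0, -6.7]
finger_gap: 0.445
grasp_force: 39.7
```

Run:
```python
from h import *
o=get_obs();print(o["eef_pos"],o["joint_pos"].round(2),yawnow(),o["finger_gap"],o["grasp_force"],o["ft_force"],o["ft_torque"])
wind(24,3)
```

```text
[ 0.57083823 -0.269324    0.05899281] [-0.49  0.2   1.41 -0.    1.52 -2.14] 94.26038115144529 0.4448475880970563 39.7266561887227 [ 1.41605163 -6.00846026 -6.67390359] [-1.28215351 -0.35295063 -0.14562564]
[-2.8, -0.2, 0.0] turn -8.0
[-5.6, -0.4, 0.0] turn -16.0
[-8.4, -0.6, 0.0] turn -24.0
```

Call:
{"name": "play_rows", "arguments": {
  "series": [
    {"translation": [0,0,0],"turn": [0,0,0],"gripper": 0},
    {"translation": [0,0,0],"turn": [0,0,0],"gripper": 0},
    {"translation": [0,0,0],"turn": [0,0,0],"gripper": 0},
    {"translation": [0,0,0],"turn": [0,0,8],"gripper": 0},
    {"translation": [0,0,0],"turn": [0,0,16],"gripper": 0},
    {"translation": [0,0,0],"turn": [0,0,24],"gripper": 0},
    {"translation": [0,0,0],"turn": [0,0,32],"gripper": 0},
    {"translation": [0,0,0],"turn": [0,0,40],"gripper": 0}
  ]
}}

```text
t: 41.1
eef_pos: [0.57, -0.2669, 0.0582]
orientation: [0.312, 0.95, -0.0, 0.001]
ft_force: [-0.2, -0.2, 0.5]
finger_gap: 1.0
grasp_force: 0.0
```

Call:
{"name": "play_rows", "arguments": {
  "series": [
    {"translation": [0,0,0],"turn": [0,0,68],"gripper": 0},
    {"translation": [0,0,0],"turn": [0,0,68],"gripper": 0},
    {"translation": [0,0,0],"turn": [0,0,68],"gripper": 0},
    {"translation": [0,0,0],"turn": [0,0,68],"gripper": 0},
    {"translation": [0,0,0],"turn": [0,0,68],"gripper": 0},
    {"translation": [0,0,0],"turn": [0,0,68],"gripper": 0},
    {"translation": [0,0,0],"turn": [0,0,68],"gripper": 0},
    {"translation": [0,0,0],"turn": [0,0,68],"gripper": 0}
  ]
}}

```text
t: 41.9
eef_pos: [0.57, -0.2669, 0.0582]
orientation: [0.79, 0.613, 0.0, 0.0]
ft_force: [-0.1, 0.2, 0.2]
finger_gap: 1.0
grasp_force: 0.0
```

Call:
{"name": "play_rows", "arguments": {
  "series": [
    {"translation": [0,0,0],"turn": [0,0,0],"gripper": 255},
    {"translation": [0,0,0],"turn": [0,0,0],"gripper": 255},
    {"translation": [0,0,0],"turn": [0,0,0],"gripper": 255},
    {"translation": [0,0,0],"turn": [0,0,0],"gripper": 255},
    {"translation": [0,0,0],"turn": [0,0,0],"gripper": 255},
    {"translation": [0,0,0],"turn": [0,0,0],"gripper": 255},
    {"translation": [0,0,0],"turn": [0,0,0],"gripper": 255},
    {"translation": [0,0,0],"turn": [0,0,0],"gripper": 255}
  ]
}}

```text
t: 42.7
eef_pos: [0.5721, -0.2685, 0.0589]
orientation: [0.788, 0.616, 0.001, 0.003]
ft_force: [8.0, -4.8, -0.8]
finger_gap: 0.446
grasp_force: 36.4
```

Run:
```python
from h import *
o=get_obs();print(o["eef_pos"],o["joint_pos"].round(2),yawnow(),o["finger_gap"],o["grasp_force"],o["ft_force"],o["ft_torque"])
wind(64,8)
```

```text
[ 0.57212576 -0.26848009  0.05891371] [-0.49  0.2   1.41 -0.    1.52 -0.25] -13.920440308803213 0.4458412121298397 36.44650257407193 [ 8.00390934 -4.75281268 -0.79417915] [-0.74048906 -1.16632265 -0.1686579 ]
[0.7, 2.7, 0.0] turn -8.0
[1.3, 5.4, 0.0] turn -16.0
[2.0, 8.1, 0.1] turn -24.0
[2.7, 10.8, 0.1] turn -32.0
[3.4, 13.6, 0.1] turn -40.0
[4.0, 16.3, 0.1] turn -48.0
[4.7, 19.0, 0.1] turn -56.0
[5.4, 21.7, 0.1] turn -64.0
```

Call:
{"name": "play_rows", "arguments": {
  "series": [
    {"translation": [-0.3,5,0],"turn": [0,0,-8],"gripper": 255},
    {"translation": [0.3,7.7,0],"turn": [0,0,-16],"gripper": 255},
    {"translation": [1,10.4,0],"turn": [0,0,-24],"gripper": 255},
    {"translation": [1.7,13.1,0],"turn": [0,0,-32],"gripper": 255},
    {"translation": [2.4,15.9,0],"turn": [0,0,-40],"gripper": 255},
    {"translation": [3,18.6,0],"turn": [0,0,-48],"gripper": 255},
    {"translation": [3.7,21.3,0],"turn": [0,0,-56],"gripper": 255},
    {"translation": [4.4,24,0],"turn": [0,0,-64],"gripper": 255}
  ]
}}

```text
t: 43.5
eef_pos: [0.5942, -0.2687, 0.0589]
orientation: [0.339, 0.941, -0.0, 0.0]
ft_force: [-3.5, 0.6, 5.7]
finger_gap: 0.448
grasp_force: 36.9
```

Run:
```python
from h import *
o=get_obs();print(o["eef_pos"],o["joint_pos"].round(2),yawnow(),o["finger_gap"],o["ft_force"],o["ft_torque"])
wind(40,5)
```

```text
[ 0.59415877 -0.2686906   0.05887637] [-0.48  0.26  1.35 -0.    1.53 -1.36] 50.426294244703605 0.4475492663938851 [-3.45028403  0.63561971  5.68771122] [ 0.13325769  0.59772889 -0.00543982]
[-2.2, 1.8, 0.0] turn -8.0
[-4.3, 3.6, 0.0] turn -16.0
[-6.5, 5.3, 0.0] turn -24.0
[-8.6, 7.1, 0.0] turn -32.0
[-10.8, 8.9, 0.0] turn -40.0
```

Call:
{"name": "play_rows", "arguments": {
  "series": [
    {"translation": [-1.3,1.1,0],"turn": [0,0,-5],"gripper": 255},
    {"translation": [-2.7,2.2,0],"turn": [0,0,-10],"gripper": 255},
    {"translation": [-4,3.3,0],"turn": [0,0,-15],"gripper": 255},
    {"translation": [-5.4,4.4,0],"turn": [0,0,-20],"gripper": 255},
    {"translation": [-6.7,5.5,0],"turn": [0,0,-25],"gripper": 255},
    {"translation": [-8,6.6,0],"turn": [0,0,-30],"gripper": 255},
    {"translation": [-9.4,7.7,0],"turn": [0,0,-35],"gripper": 255},
    {"translation": [-9.4,7.7,0],"turn": [0,0,-35],"gripper": 255}
  ]
}}

```text
t: 44.3
eef_pos: [0.6058, -0.2694, 0.0588]
orientation: [0.042, 0.999, -0.001, -0.0]
ft_force: [-4.0, -1.3, 6.0]
finger_gap: 0.445
grasp_force: 36.3
```

Run:
```python
from h import *
o=get_obs();print(o["eef_pos"],o["joint_pos"].round(2),yawnow(),o["finger_gap"],o["ft_force"],o["ft_torque"])
wind(16,2)
```

```text
[ 0.60582774 -0.26941685  0.05876526] [-0.47  0.29  1.31 -0.    1.54 -1.96] 85.158285593392 0.444957497458942 [-3.96828574 -1.2618379   5.96505072] [ 0.07320495  0.68207073 -0.18861173]
[-2.8, 0.2, -0.0] turn -8.0
[-5.6, 0.5, -0.0] turn -16.0
```

Call:
{"name": "play_rows", "arguments": {
  "series": [
    {"translation": [-1.5,0,0],"turn": [0,0,-5],"gripper": 255},
    {"translation": [-3,0,0],"turn": [0,0,-10],"gripper": 255},
    {"translation": [-4,0,0],"turn": [0,0,-15],"gripper": 255},
    {"translation": [-4,0,0],"turn": [0,0,-20],"gripper": 255},
    {"translation": [-4,0,0],"turn": [0,0,-20],"gripper": 255},
    {"translation": [-4,0,0],"turn": [0,0,-20],"gripper": 255},
    {"translation": [-4,0,0],"turn": [0,0,-20],"gripper": 255},
    {"translation": [-4,0,0],"turn": [0,0,-20],"gripper": 255}
  ]
}}

```text
t: 45.1
eef_pos: [0.612, -0.2662, 0.0587]
orientation: [-0.132, 0.991, 0.002, 0.002]
ft_force: [3.9, 9.3, 3.7]
finger_gap: 0.445
grasp_force: 34.5
```

Run:
```python
from h import *
o=get_obs();print(o["eef_pos"],o["joint_pos"].round(2),yawnow(),o["finger_gap"],o["ft_force"],o["ft_torque"])
```

```text
[ 0.61195714 -0.26618435  0.05871233] [-0.46  0.3   1.3   0.01  1.54 -2.3 ] 105.20517300751418 0.4445137475907792 [3.91263778 9.27399444 3.70284191] [ 1.55075723 -0.38513883 -0.25646525]
```

Call:
{"name": "play_rows", "arguments": {
  "series": [
    {"translation": [0,0,0],"turn": [0,0,0],"gripper": 0},
    {"translation": [0,0,0],"turn": [0,0,0],"gripper": 0},
    {"translation": [0,0,0],"turn": [0,0,0],"gripper": 0},
    {"translation": [0,0,0],"turn": [0,0,8],"gripper": 0},
    {"translation": [0,0,0],"turn": [0,0,16],"gripper": 0},
    {"translation": [0,0,0],"turn": [0,0,24],"gripper": 0},
    {"translation": [0,0,0],"turn": [0,0,32],"gripper": 0},
    {"translation": [0,0,0],"turn": [0,0,40],"gripper": 0}
  ]
}}

```text
t: 45.9
eef_pos: [0.6099, -0.2694, 0.057]
orientation: [0.219, 0.976, -0.0, -0.0]
ft_force: [0.0, -0.0, -0.3]
finger_gap: 0.998
grasp_force: 0.0
```

Call:
{"name": "play_rows", "arguments": {
  "series": [
    {"translation": [0,0,0],"turn": [0,0,8],"gripper": 0},
    {"translation": [0,0,0],"turn": [0,0,16],"gripper": 0},
    {"translation": [0,0,0],"turn": [0,0,16],"gripper": 255},
    {"translation": [0,0,0],"turn": [0,0,16],"gripper": 255},
    {"translation": [0,0,0],"turn": [0,0,16],"gripper": 255},
    {"translation": [0,0,0],"turn": [0,0,16],"gripper": 255},
    {"translation": [0,0,0],"turn": [0,0,16],"gripper": 255},
    {"translation": [0,0,0],"turn": [0,0,16],"gripper": 255}
  ]
}}

```text
t: 46.7
eef_pos: [0.6066, -0.2736, 0.0591]
orientation: [0.351, 0.936, -0.004, -0.002]
ft_force: [-15.5, -9.4, 9.6]
finger_gap: 0.449
grasp_force: 35.1
```

Run:
```python
from h import *
o=get_obs();print(o["eef_pos"],o["joint_pos"].round(2),yawnow(),o["finger_gap"],o["ft_force"],o["ft_torque"])
wind(32,4)
```

```text
[ 0.60661673 -0.2735516   0.05905261] [-0.47  0.3   1.3  -0.01  1.54 -1.32] 48.939083050249096 0.4494419158838266 [-15.51912861  -9.36216647   9.5586177 ] [-1.60774229  2.6990143  -0.00389825]
[-2.1, 1.8, -0.0] turn -8.0
[-4.2, 3.7, -0.0] turn -16.0
[-6.3, 5.5, -0.1] turn -24.0
[-8.4, 7.3, -0.1] turn -32.0
```

Call:
{"name": "play_rows", "arguments": {
  "series": [
    {"translation": [1.7,-4.1,0],"turn": [0,0,0],"gripper": 255},
    {"translation": [1.7,-4.1,0],"turn": [0,0,-5],"gripper": 255},
    {"translation": [1.7,-4.1,0],"turn": [0,0,-10],"gripper": 255},
    {"translation": [1.7,-4.1,0],"turn": [0,0,-15],"gripper": 255},
    {"translation": [1.7,-4.1,0],"turn": [0,0,-20],"gripper": 255},
    {"translation": [1.7,-4.1,0],"turn": [0,0,-25],"gripper": 255},
    {"translation": [1.7,-4.1,0],"turn": [0,0,-25],"gripper": 255},
    {"translation": [1.7,-4.1,0],"turn": [0,0,-25],"gripper": 255}
  ]
}}

```text
t: 47.5
eef_pos: [0.6071, -0.2708, 0.0589]
orientation: [0.139, 0.99, 0.0, 0.001]
ft_force: [0.1, 1.8, 5.2]
finger_gap: 0.447
grasp_force: 38.3
```

Run:
```python
from h import *
o=get_obs();print(o["eef_pos"],o["joint_pos"].round(2),yawnow(),o["finger_gap"],o["ft_force"],o["ft_torque"])
```

```text
[ 0.60714355 -0.27081221  0.05892585] [-0.47  0.29  1.31  0.    1.54 -1.76] 74.01716640377755 0.4470323137941595 [0.07525446 1.83365843 5.20026869] [ 0.50966608 -0.11491549 -0.33382485]
```

Call:
{"name": "play_rows", "arguments": {
  "series": [
    {"translation": [0,0,0],"turn": [0,0,0],"gripper": 0},
    {"translation": [0,0,0],"turn": [0,0,0],"gripper": 0},
    {"translation": [0,0,0],"turn": [0,0,0],"gripper": 0},
    {"translation": [0,0,0],"turn": [0,0,0],"gripper": 0},
    {"translation": [0,0,-40],"turn": [0,0,0],"gripper": 0},
    {"translation": [0,0,-80],"turn": [0,0,0],"gripper": 0},
    {"translation": [0,0,-120],"turn": [0,0,0],"gripper": 0},
    {"translation": [0,0,-150],"turn": [0,0,0],"gripper": 0}
  ]
}}

```text
t: 48.3
eef_pos: [0.6065, -0.2711, 0.2105]
orientation: [0.139, 0.99, -0.0, 0.001]
ft_force: [-0.5, -0.5, 0.1]
finger_gap: 1.001
grasp_force: 0.0
```

Run:
```python
from h import *
o=get_obs();print(o["eef_pos"],o["ft_force"],yawnow());im,c=shot("wrist","end");top,t=shot("top","endt");sd,s=shot("side","ends")
# mat front edge (z=.034 black/white step) along x at several y, in the top view; table front edge too
def edge(P0,P1,n=400):
    u0,u1=proj(t,P0),proj(t,P1);ps=u0+(u1-u0)*np.linspace(0,1,n)[:,None]
    v=cv2.remap(top.max(2).astype(np.float32),ps[None,:,0].astype(np.float32),ps[None,:,1].astype(np.float32),1)[0]
    i=int(np.argmin(np.diff(cv2.GaussianBlur(v[None],(25,1),5)[0])));return np.array(P0[:1])+(P1[0]-P0[0])*i/n, v[[0,n//2,-1]]
for y in(-.04,-.09,-.19):print("front of mat",y,edge((.60,y,.034),(.70,y,.034)))
for y in(.0,-.1,-.2):
    P0,P1=(.40,y,.03),(.60,y,.03);u0,u1=proj(t,P0),proj(t,P1);ps=u0+(u1-u0)*np.linspace(0,1,200)[:,None]
    v=cv2.remap(top.max(2).astype(np.float32),ps[None,:,0].astype(np.float32),ps[None,:,1].astype(np.float32),1)[0];print(y,.4+.001*np.argmax(np.diff(cv2.GaussianBlur(v[None],(9,1),2)[0])))
```

```text
[ 0.60650617 -0.27111165  0.21049175] [-0.45668595 -0.45637046  0.08287055] 74.00855931210272
front of mat -0.04 (array([0.67075]), array([235.2207 , 228.47461, 150.5625 ], dtype=float32))
front of mat -0.09 (array([0.67125]), array([231.01562 , 227.      ,  39.617188], dtype=float32))
front of mat -0.19 (array([0.67175]), array([231.02637, 230.5459 ,  41.4375 ], dtype=float32))
0.0 0.5710000000000001
-0.1 0.5710000000000001
-0.2 0.5720000000000001
```

Run:
```python
from h import *
t=cam("top")
for f in("p2t_full","p4t_full","endt_full"):
    g=cv2.imread(f"pics/{f}.png").max(2).astype(np.float32)
    for y in(-.02,-.09,-.1):
        u0,u1=proj(t,(.40,y,.034)),proj(t,(.72,y,.034));ps=(u0+(u1-u0)*np.linspace(0,1,640)[:,None]).astype(np.float32)
        d=np.diff(cv2.GaussianBlur(cv2.remap(g,ps[None,:,0],ps[None,:,1],1),(25,1),4)[0]);print(f,y,"front",.4+.0005*np.argmax(d[:420]),"mat",.4+.0005*np.argmin(d))
```

```text
p2t_full -0.02 front 0.4585 mat 0.48700000000000004
p2t_full -0.09 front 0.5135000000000001 mat 0.5680000000000001
p2t_full -0.1 front 0.5115000000000001 mat 0.5660000000000001
p4t_full -0.02 front 0.46 mat 0.561
p4t_full -0.09 front 0.46 mat 0.5615
p4t_full -0.1 front 0.4605 mat 0.561
endt_full -0.02 front 0.5740000000000001 mat 0.672
endt_full -0.09 front 0.5745 mat 0.6725000000000001
endt_full -0.1 front 0.5745 mat 0.672
```

The image estimates leave a few millimetres of doubt about the rear stop, so I'll regrip harder and wind once more against it.

Call:
{"name": "play_rows", "arguments": {
  "series": [
    {"translation": [0,0,40],"turn": [0,0,8],"gripper": 0},
    {"translation": [0,0,80],"turn": [0,0,16],"gripper": 0},
    {"translation": [0,0,120],"turn": [0,0,24],"gripper": 0},
    {"translation": [0,0,150],"turn": [0,0,32],"gripper": 0},
    {"translation": [0,0,150],"turn": [0,0,40],"gripper": 0},
    {"translation": [0,0,150],"turn": [0,0,48],"gripper": 0},
    {"translation": [0,0,150],"turn": [0,0,48],"gripper": 255},
    {"translation": [0,0,150],"turn": [0,0,48],"gripper": 255}
  ],
  "squeeze": 90
}}

```text
t: 49.25
eef_pos: [0.6057, -0.2707, 0.056]
orientation: [0.528, 0.849, -0.0, -0.001]
ft_force: [-0.5, 0.4, 0.3]
finger_gap: 0.689
grasp_force: 0.0
```

Call:
{"name": "play_rows", "arguments": {
  "series": [
    {"translation": [0,0,0],"turn": [0,0,0],"gripper": 255},
    {"translation": [0,0,0],"turn": [0,0,0],"gripper": 255},
    {"translation": [0,0,0],"turn": [0,0,0],"gripper": 255},
    {"translation": [0,0,0],"turn": [0,0,0],"gripper": 255},
    {"translation": [0,0,0],"turn": [0,0,0],"gripper": 255},
    {"translation": [0,0,0],"turn": [0,0,-4],"gripper": 255},
    {"translation": [0,0,0],"turn": [0,0,-8],"gripper": 255},
    {"translation": [0,0,0],"turn": [0,0,-8],"gripper": 255}
  ]
}}

```text
t: 50.05
eef_pos: [0.602, -0.2701, 0.0583]
orientation: [0.468, 0.884, -0.001, -0.005]
ft_force: [-20.4, 6.0, 12.4]
finger_gap: 0.423
grasp_force: 90.9
```

Run:
```python
from h import *
o=get_obs();print(o["eef_pos"],o["joint_pos"].round(2),yawnow(),o["finger_gap"],o["grasp_force"],o["ft_force"],o["ft_torque"])
wind(32,4)
```

```text
[ 0.6020038  -0.2701078   0.05831146] [-0.47  0.29  1.31 -0.    1.55 -1.07] 34.14857716487017 0.42340396044290207 90.85115486577706 [-20.41745753   6.04452954  12.3964142 ] [ 1.11435011  3.32062456 -0.31716849]
[-1.6, 2.3, -0.0] turn -8.0
[-3.1, 4.6, -0.1] turn -16.0
[-4.7, 6.9, -0.1] turn -24.0
[-6.3, 9.2, -0.1] turn -32.0
```

Call:
{"name": "play_rows", "arguments": {
  "series": [
    {"translation": [1.5,-2,0],"turn": [0,0,-4],"gripper": 255},
    {"translation": [1,-1.5,0],"turn": [0,0,-8],"gripper": 255},
    {"translation": [0.5,-1,0],"turn": [0,0,-12],"gripper": 255},
    {"translation": [0,0,0],"turn": [0,0,-16],"gripper": 255},
    {"translation": [0,0,0],"turn": [0,0,-20],"gripper": 255},
    {"translation": [0,0,0],"turn": [0,0,-24],"gripper": 255},
    {"translation": [0,0,0],"turn": [0,0,-24],"gripper": 255},
    {"translation": [0,0,0],"turn": [0,0,-24],"gripper": 255}
  ]
}}

```text
t: 50.85
eef_pos: [0.6066, -0.2723, 0.0585]
orientation: [0.277, 0.961, -0.001, 0.001]
ft_force: [-0.4, -5.1, 4.8]
finger_gap: 0.427
grasp_force: 93.9
```

Run:
```python
from h import *
o=get_obs();print(o["eef_pos"],o["joint_pos"].round(2),yawnow(),o["finger_gap"],o["grasp_force"],o["ft_force"],o["ft_torque"])
top,t=shot("top","end2t")
g=top.max(2).astype(np.float32)
for y in(-.02,-.06,-.09,-.1):
    u0,u1=proj(t,(.40,y,.034)),proj(t,(.72,y,.034));ps=(u0+(u1-u0)*np.linspace(0,1,640)[:,None]).astype(np.float32)
    d=np.diff(cv2.GaussianBlur(cv2.remap(g,ps[None,:,0],ps[None,:,1],1),(25,1),4)[0]);print(y,"front",.4+.0005*np.argmax(d[:420]),"mat",.4+.0005*np.argmin(d))
```

```text
[ 0.60658113 -0.27232317  0.05846581] [-0.47  0.29  1.31 -0.    1.54 -1.48] 57.83889023405056 0.4265665725362832 93.86078603100032 [-0.38996714 -5.08513458  4.7564584 ] [-0.4549589  -0.20245003 -1.23969135]
-0.02 front 0.5740000000000001 mat 0.6725000000000001
-0.06 front 0.5755 mat 0.6725000000000001
-0.09 front 0.5745 mat 0.672
-0.1 front 0.5745 mat 0.672
```

The torque of 1.24 Nm with no table movement confirms the rear stop. Release, rise, hand in.

Call:
{"name": "play_rows", "arguments": {
  "series": [
    {"translation": [0,0,0],"turn": [0,0,0],"gripper": 0},
    {"translation": [0,0,0],"turn": [0,0,0],"gripper": 0},
    {"translation": [0,0,0],"turn": [0,0,0],"gripper": 0},
    {"translation": [0,0,0],"turn": [0,0,0],"gripper": 0},
    {"translation": [0,0,-40],"turn": [0,0,0],"gripper": 0},
    {"translation": [0,0,-80],"turn": [0,0,0],"gripper": 0},
    {"translation": [0,0,-120],"turn": [0,0,0],"gripper": 0},
    {"translation": [0,0,-150],"turn": [0,0,0],"gripper": 0}
  ]
}}

```text
t: 51.7
eef_pos: [0.6066, -0.2707, 0.2105]
orientation: [0.275, 0.961, -0.0, 0.001]
ft_force: [0.6, -0.5, 0.4]
finger_gap: 0.997
grasp_force: 0.0
```

Run:
```python
from h import *
top,t=shot("top","end3t")
g=top.max(2).astype(np.float32)
for y in(-.02,-.09,-.1):
    u0,u1=proj(t,(.40,y,.034)),proj(t,(.72,y,.034));ps=(u0+(u1-u0)*np.linspace(0,1,640)[:,None]).astype(np.float32)
    d=np.diff(cv2.GaussianBlur(cv2.remap(g,ps[None,:,0],ps[None,:,1],1),(25,1),4)[0]);print(y,"front",.4+.0005*np.argmax(d[:420]),"mat",.4+.0005*np.argmin(d))
print(get_obs()["eef_pos"],get_obs()["ft_force"]);print(ctrl.close_job())
```

```text
-0.02 front 0.5740000000000001 mat 0.6725000000000001
-0.09 front 0.5745 mat 0.672
-0.1 front 0.5745 mat 0.6725000000000001
[ 0.60767594 -0.27130606  0.21655634] [-1.50344459  1.13505522  4.35004432]
the job is handed in; nothing more can be done
None
```

I handed the job in at about 52 s: before the wind-in all three manifolds lay on the mat, plugs up and home, and the table is now wound in to its rear stop; I did not view the manifolds again inside the chamber, and no verdict came back.

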